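# Guard the beam, then set the laser's power knob

### The job

Get the laser ready for a safe power test: pick up the black beam trap and set it down, without dropping it, upright and square inside the yellow corner marks in front of the laser head, with its round mouth facing the laser. Only then turn the yellow knob on the control box clockwise until its black pointer line meets the red mark on its own dial, and let go. Do not touch the red, green and blue knobs close beside it, and leave everything else on the table where it is.

Things in the scene. Friction and masses are not known exactly. Their poses are not given: they have to be found in the camera images.
- trap: beam trap: finned black block 70 x 50 mm (x by y) on a foot 80 x 60 x 8 mm, 80 mm tall in all, 0.25 to 0.5 kg. Origin: middle of the underside of the foot, z up; x points out of its round mouth. Grip it across y (50 mm block, 54 mm over the drawn fins) near its top. A white stripe on top runs from its middle towards the mouth
- trap_mouth (a point): centre of the trap's round mouth, 36 mm from the trap's origin along its x and 50 mm above the foot's underside
- spot (a point): centre, on the table surface (z = 0), of the rectangle framed by four yellow corner marks in front of the laser head (inside of the frame 96 x 76 mm, x by y). Its x points level to the laser head, a fixed white and blue box 240 x 110 x 90 mm whose front face stands 120 mm from this point along x, beam hole 50 mm up, and which shares these axes, so a trap placed well has its origin here and its x along this x
- panel: control box, white, 160 x 340 x 60 mm (x by y by z), fixed to the table. Origin: middle of its underside. Four knobs stand on its top in a row along its y, 75 mm between axes; which colour stands where changes
- yellow_grip (a point): on the yellow knob's axis, 92 mm above the table, at a good height to grip. The knob: disc 54 mm across and 8 mm thick (its top 74 mm above the table), on it a grip bar 52 mm long, 14 mm thick, 34 mm tall (its top 108 mm above the table). This frame turns with the knob: x runs along the bar, y across it (the way to pinch it), z up; the pointer end of the bar is at -x. Each knob sits on a white dial 72 mm across
- yellow_pointer (a point): end of the black pointer line on top of the yellow bar, 26 mm from the axis
- knob_yellow (a joint): angle of the yellow knob in rad, growing clockwise seen from above, from 0 to 2.5; at 0 the bar lies along the panel's x with the pointer towards the panel's -x. The pointer meets the red mark on its dial at 1.4; it starts at 0.1 to 0.7. Stays where it is left; about 0.03 N m turns it
- knob_red: red knob, one of the neighbours, same shape and size as the yellow one; must not be touched. Origin on its axis at the underside of its disc, 66 mm above the table; its grip bar lies along its own x
- knob_green: green knob, one of the neighbours, same shape and size as the yellow one; must not be touched. Origin on its axis at the underside of its disc, 66 mm above the table; its grip bar lies along its own x
- knob_blue: blue knob, one of the neighbours, same shape and size as the yellow one; must not be touched. Origin on its axis at the underside of its disc, 66 mm above the table; its grip bar lies along its own x
- lens_mount: bystander: clear round lens on a post, silver foot 64 mm across, 112 mm tall; origin under the foot
- filter_mount: bystander: amber round filter on a post, silver foot 64 mm across, 112 mm tall; origin under the foot
- hex_driver: bystander: orange-handled screwdriver lying down, 180 mm long, 26 mm thick; origin under its middle, x towards the tip
- meter_head: bystander: grey disc-shaped sensor, 68 mm across, 25 mm tall; origin under its middle
- optics_case: bystander: flat blue case, 100 x 70 x 32 mm; origin under its middle
- wash_bottle: bystander: white bottle with red cap, 60 mm across, 150 mm tall; origin under its middle

How it is judged:
On the way, in this order (a step that is already met when the one before it is completed fails the run):
1. the trap stands inside the corner marks, mouth to the laser, released (horizontal distance between trap and spot below 0.012 m and x of trap_mouth in the frame of spot above 0.015 m and angle between the x axis of trap and the x axis of spot, either way round below 0.2 rad and height (world z) of trap below 0.005 m and angle between trap's own z axis and vertical below 0.06 rad and contact force between trap and the arm below 0.1 N and contact force between trap and the fingers below 0.1 N and linear speed of trap below 0.02 m/s), for 0.2 s.
2. the yellow knob's pointer is at the red mark (value of joint knob_yellow between 1.28 and 1.52 rad), for 0.2 s.
At the end, for the whole second after the job is handed in: The trap stands upright on the table within 12 mm of the centre of the corner marks and within 0.2 rad (11 degrees) of square, mouth to the laser, released and at rest; the yellow knob rests within 0.12 rad (7 degrees) of the red mark (joint 1.28 to 1.52) (all of step 1 and all of step 2 and velocity of joint knob_yellow between -0.05 and 0.05 rad/s); the robot touches nothing.
It fails at once if the red, green or blue knob is touched (over 0.5 N) (contact force between any of knob_red, knob_green, knob_blue and anything else above 0.5 N).
It fails at once if a bystander is pushed more than 15 mm (distance of any of lens_mount, filter_mount, hex_driver, meter_head, optics_case, wash_bottle from where it was at the start of the episode above 0.015 m).
It fails at once if the yellow knob is turned (pointer end moved more than 8 mm) while the trap is not in place (distance of yellow_pointer from where it was at the start of the episode above 0.008 m and not (horizontal distance between trap and spot below 0.02 m and x of trap_mouth in the frame of spot above 0.015 m and angle between the x axis of trap and the x axis of spot, either way round below 0.3 rad and height (world z) of trap below 0.005 m and angle between trap's own z axis and vertical below 0.06 rad)).
It fails at once if the trap is dropped: out of the fingers more than 15 mm above the table (height (world z) of trap above 0.015 m and contact force between trap and the fingers below 0.02 N).
It fails at once if the trap is tipped over (angle between trap's own z axis and vertical above 0.7 rad).
It also fails if it takes over 54 s, if anything falls off the work surface, if the arm or the gripper's body presses on something with over 40 N, if the wrist force passes 120 N, or if a joint passes its speed limit or range.

### The arm

A 7-joint arm with a two-finger parallel gripper is mounted at the origin on the work surface. World frame = base frame: x ahead of the robot, y to its left, z up, the work surface at z = 0. Lengths are in m, angles in rad, forces in N, time in s.
With the tool pointing down it reaches from about 0.425 to 0.825 m from the base axis. Payload 3.6 kg.
Tool frame: the origin (TCP) lies between the finger pads; the fingertips stand 11 mm ahead of it and the grasp point (between the pads) lies 8 mm behind it; z points along the fingers, y is the direction in which the jaws open and shut (so a half turn about z gives the same grasp; the last joint's range is limited). The gripper opens to 85 mm and grips with 20 to 120 N. Pads are 22 mm wide; open, the fingers measure 114 mm over their backs; the gripper's body (76 mm by 85 mm) begins 54 mm behind the grasp point. The pads swing forward as they close: fully open they stand 13 mm farther back than shut.
Start: joints at [1.177, 0.615, -0.013, 1.423, 0.008, 1.103, -0.04], TCP at [0.234, -0.606, 0.211] pointing down, gripper open.
Joint ranges: [-3.12, 3.12], [-0.3, 2.06], [-1.34, 1.32], [0.26, 2.42], [-1.36, 4.5], [0.01, 1.98], [-2.84, 2.84]. Speed limits (rad/s): [2.79, 2.79, 3.14, 3.14, 3.14, 3.14, 3.14].

### API

Orientations are given as a 3x3 rotation matrix whose columns are the frame's x, y, z axes.
In Python, from cell import manip gives the robot as it stands.
- The arm moves only by the tool step_arm, never from a script. Its argument "increments" is text: rows parted by semicolons, each of 6 numbers parted by spaces: the shift along the world's x, y, z in mm, then the turn, a rotation vector about the world's x, y, z in rad. A call has exactly 8 rows; each row shifts and turns the commanded pose from where the row before left it; what a row does not reach is not made up. A row lasts 1/10 s, in which the tool goes at most 50 mm and 8.59 degrees, less where a joint would pass 70% of its speed; a pose out of reach is approached as far as the arm can. A call is refused whole if a number of a shift passes 50 or a number of a turn 0.15, either way. A call with a gripper value outside its range is refused whole. "fingers" is the closure in counts, from 0 (fully open) to 255 (shut), set as the call begins (left out, the last holds). The fingers move at their own pace and stop on an object; the grip force is fixed at half the most. Time passes only in rows, so rows that do not move let the fingers close, or fill a call up. It gives the time, the measured TCP pose, the force and the opening at its end, in the units of the state.
- manip.get_state(): the state, without advancing time (a new reading comes with each control period).
- manip.read_camera(name): name is "side" or "top"; returns a dict with "img" (420x560x3 uint8, blue, green, red), "intrinsics" (3x3 intrinsics, pixels), "cam_to_world" (4x4, takes a point from camera to world coordinates). Camera axes: x right, y down, z forward; pixel columns grow to the right and rows downward; lengths in m; the calibration is good to about 2 mm. A picture is of the moment at which its call begins. There is no depth.
- manip.hand_in(): hands the job in, once; it reports no verdict.
The state is a dict: "time_s": time; "qpos": joint angles; "joint_vel": joint speeds; "effort": joint torques, N m; "eef_pos": TCP position; "tcp_rot": TCP orientation; "wrist_force": force on the tool from outside, world axes, zero at the start; "moment": the same for the moment, N m; "opening": opening from 0.0 (shut) to 1.0 (fully open).
Only numpy, scipy, OpenCV 4.12 (cv2) and the standard library are available. Lean on these libraries where they do the work, as an engineer would, in place of code of your own. Each camera call takes 0.05 s, during which the arm holds its last target.

## Working session

There is one attempt and no reset: what is moved stays moved. The work goes in short steps, Python scripts to look and compute and a tool call to move; the robot and the scene stay as the last step left them, time stands still between calls to the robot, and variables do not carry over. Pictures are saved under pics/ and viewed, and the job is handed in when it is done.

Besides the shell and the picture viewer there is one more tool, called after "Request:" by a JSON object that holds its "op" and its "data", one argument or row to a line. step_arm: Moves the arm, as the interface text tells. Its arguments: {"type":"object","properties":{"increments":{"type":"string"},"fingers":{"type":"number"}},"required":["increments"]}

```bash
mkdir -p pics; ls; cat > h.py <<'E'
import numpy as np, cv2
from cell import manip
def shot(n,f):
    c=manip.read_camera(n); cv2.imwrite('pics/'+f,c['img']); np.savez('pics/'+f[:-4]+'.npz',**c); return c
def ray(c,u,v,z):
    K=np.array(c['intrinsics']);T=np.array(c['cam_to_world'])
    d=T[:3,:3]@np.linalg.solve(K,[u,v,1]);o=T[:3,3]
    return o+d*(z-o[2])/d[2]
def proj(c,p):
    K=np.array(c['intrinsics']);T=np.array(c['cam_to_world'])
    q=K@(T[:3,:3].T@(np.array(p)-T[:3,3]));return q[:2]/q[2]
E
python3 - <<'E'
from h import *
for n in('top','side'):
    c=shot(n,n+'0.png');print(n,c['cam_to_world'],c['intrinsics'])
s=manip.get_state();print(s['time_s'],s['eef_pos'],s['tcp_rot'],s['opening'])
E
```

```text
pics
top [[-0.00193978 -0.98573826  0.16827454  0.34102594]
 [-0.99982555  0.00503783  0.01798571 -0.01123403]
 [-0.01857695 -0.16821029 -0.98557607  1.48215984]
 [ 0.          0.          0.          1.        ]] [[541.90942614   0.         287.01019923]
 [  0.         541.90942614 205.86344083]
 [  0.           0.           1.        ]]
side [[ 0.98532039 -0.12223554  0.11917296  0.36877345]
 [-0.16914846 -0.60467083  0.77830713 -1.27237807]
 [-0.02307638 -0.78703981 -0.61647045  1.10773878]
 [ 0.          0.          0.          1.        ]] [[540.61962309   0.         277.64250938]
 [  0.         540.61962309 207.05953566]
 [  0.           0.           1.        ]]
0.1 [ 0.2334496  -0.60582002  0.21002288] [[ 9.33094649e-01  3.59629795e-01 -8.87369077e-04]
 [ 3.59630889e-01 -9.33091952e-01  2.24330244e-03]
 [-2.12385492e-05 -2.41233883e-03 -9.99997090e-01]] 1.0004925516648857
```

View pics/top0.png

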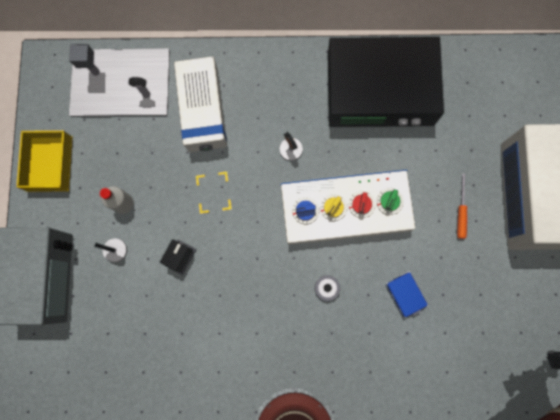

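View pics/side0.png

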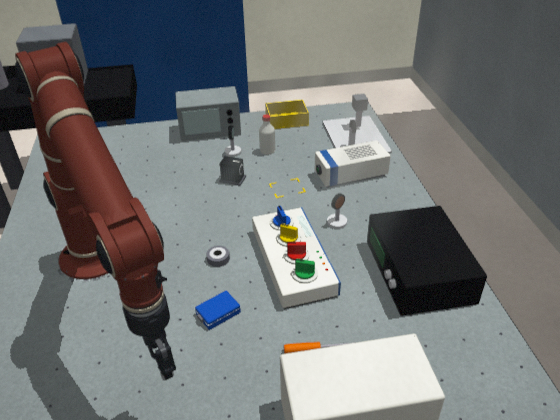

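The top view shows the trap near (178,257), the yellow marks near (214,193), the laser front near (205,147) and the yellow knob near (334,206). Next I'll zoom in on these.

```bash
python3 - <<'E'
from h import *
im=cv2.imread('pics/top0.png')
a=cv2.resize(im[165:275,150:245],None,fx=4.2,fy=5*.84,interpolation=cv2.INTER_CUBIC)
b=cv2.resize(im[165:245,278:418],None,fx=5,fy=5,interpolation=cv2.INTER_CUBIC)
cv2.imwrite('pics/za.png',a);cv2.imwrite('pics/zb.png',b)
c=dict(np.load('pics/top0.npz'));hsv=cv2.cvtColor(im,cv2.COLOR_BGR2HSV)
# corner marks
m=cv2.inRange(hsv,(20,100,100),(35,255,255)); mm=np.zeros_like(m);mm[165:220,190:240]=m[165:220,190:240]
n,l,st,ce=cv2.connectedComponentsWithStats(mm)
pts=[]
for i in range(1,n):
    if st[i,4]<4: continue
    ys,xs=np.where(l==i); print(st[i],ce[i],ray(c,*ce[i],0)[:2]); pts+= [ray(c,x,y,0)[:2] for x,y in zip(xs,ys)]
pts=np.array(pts,np.float32); r=cv2.minAreaRect(pts);print('rect',r)
# trap dark
g=cv2.inRange(hsv,(0,0,0),(180,255,60))
mm=g*0;mm[225:285,155:200]=g[225:285,155:200]
n,l,st,ce=cv2.connectedComponentsWithStats(mm);print(st[1:],ce[1:])
w=cv2.inRange(hsv,(0,0,150),(180,60,255));mm=g*0;mm[235:270,160:195]=w[235:270,160:195]
n,l,st,ce=cv2.connectedComponentsWithStats(mm)
for i in range(1,n):print('stripe',st[i],ce[i],ray(c,*ce[i],.08))
E
```

```text
[219 172   9   9  41] [224.17073171 174.85365854] [0.68334337 0.19216654]
[196 175   9  10  42] [198.38095238 178.26190476] [0.67398833 0.26458778]
[223 200   9  10  40] [227.95  205.575] [0.59573917 0.18008938]
[199 204  10   9  42] [202.04761905 209.23809524] [0.58577491 0.25209759]
rect ((0.634795069694519, 0.22241373360157013), (0.10873594880104065, 0.08930470049381256), 7.698110103607178)
[[161 241  33  33 615]] [[177.48130081 257.8195122 ]]
stripe [175 245   5   8  21] [176.76190476 248.04761905] [0.47059659 0.30134314 0.08      ]
```

View pics/za.png

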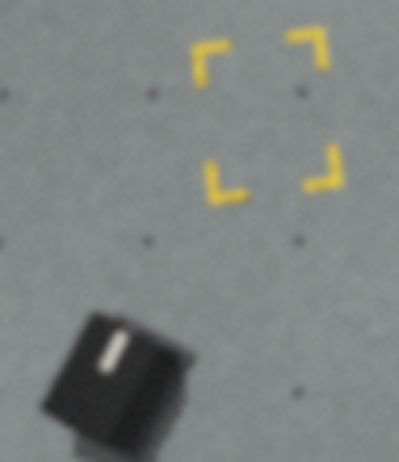

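View pics/zb.png

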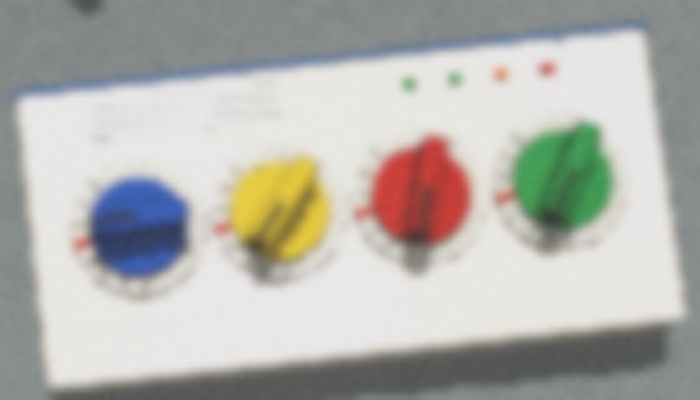

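```bash
python3 - <<'E'
from h import *
def gam(f,y0,y1,x0,x1,s):
    im=cv2.imread(f)[y0:y1,x0:x1].astype(float)
    im=cv2.resize(im,None,fx=s,fy=s,interpolation=cv2.INTER_CUBIC).clip(0,255)
    return (255*(im/255)**.45).astype(np.uint8)
a=gam('pics/top0.png',232,288,150,206,10);cv2.imwrite('pics/zc.png',a)
a=gam('pics/side0.png',145,195,205,265,10);cv2.imwrite('pics/zd.png',a)
E
```

```text
(no output)
```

View pics/zc.png

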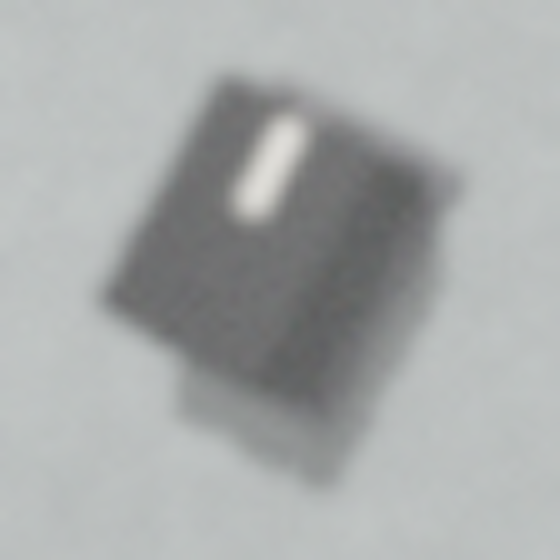

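View pics/zd.png

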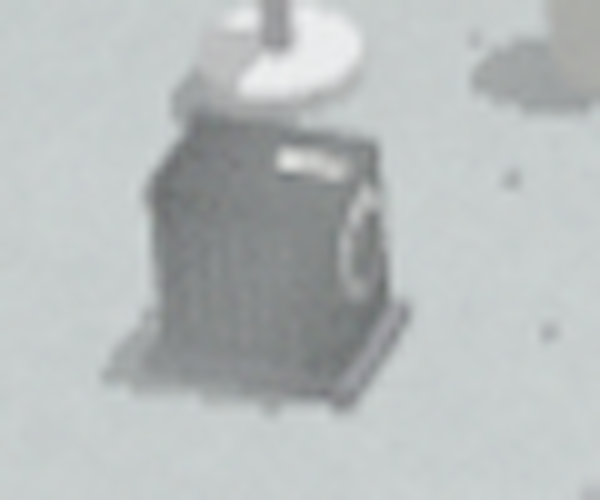

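```bash
cat > fit.py <<'E'
from h import *
def z2p(x,y,x0,y0,s): return (x+.5)/s-.5+x0,(y+.5)/s-.5+y0
E
python3 - <<'E'
from fit import *
ct=dict(np.load('pics/top0.npz'));cs=dict(np.load('pics/side0.npz'))
f=lambda x,y,z:ray(ct,*z2p(x,y,150,232,10),z)
g=lambda x,y,z:ray(cs,*z2p(x,y,205,145,10),z)
A=f(222,75,.08);B=f(103,300,.08);C=f(392,166,.08);D=f(273,391,.08)
print(A,B,C,D,np.linalg.norm(A-B),np.linalg.norm(A-C),(A+B+C+D)/4, np.arctan2(*(A-B)[1::-1]))
s0,s1=f(247,217,.08),f(295,118,.08);print('stripe top',s0,s1,np.arctan2(*(s1-s0)[1::-1]))
s0,s1=g(280,160,.08),g(345,168,.08);print('stripe side',s0,s1,np.arctan2(*(s1-s0)[1::-1]))
print('side top corners',[g(*p,.08)[:2].round(3) for p in((195,122),(380,143),(150,190),(340,215))])
F1=f(325,490,.004);F2=f(460,180,.004);F3=f(180,410,.004);print('foot bot',F1,F2,F3, np.linalg.norm(F1-F3))
print('side foot',g(340,405,0),g(408,308,.006))
E
```

```text
[0.49414481 0.31523044 0.08      ] [0.43572291 0.34420546 0.08      ] [0.47021615 0.27004694 0.08      ] [0.41215    0.29921998 0.08      ] 0.06521249370480038 0.05112855319058473 [0.45305847 0.30717571 0.08      ] -0.460411699592176
stripe top [0.45709388 0.30745327 0.08      ] [0.48282469 0.29575765 0.08      ] -0.4266207893485068
stripe side [0.45805436 0.31467574 0.08      ] [0.47968699 0.30501201 0.08      ] -0.4201232778533638
side top corners [array([0.431, 0.345]), array([0.493, 0.318]), array([0.412, 0.305]), array([0.475, 0.276])]
foot bot [0.38925287 0.30101529 0.004     ] [0.47331169 0.266494   0.004     ] [0.41093633 0.34129269 0.004     ] 0.045743217932125255
side foot [0.46932892 0.27710934 0.        ] [0.49946298 0.32307144 0.006     ]
```

```bash
python3 - <<'E'
from fit import *
ct=dict(np.load('pics/top0.npz'));cs=dict(np.load('pics/side0.npz'))
im=cs['img'];hsv=cv2.cvtColor(im,cv2.COLOR_BGR2HSV)
m=cv2.inRange(hsv,(20,80,90),(35,255,255)); mm=m*0;mm[170:203,262:312]=m[170:203,262:312]
n,l,st,ce=cv2.connectedComponentsWithStats(mm)
for i in range(1,n):print(st[i],ce[i],ray(cs,*ce[i],0))
# white stripe side / top centroid weighted
for c,(y0,y1,x0,x1) in((cs,(155,168,228,246)),(ct,(238,258,168,184))):
    g=cv2.cvtColor(c['img'],cv2.COLOR_BGR2GRAY)[y0:y1,x0:x1]
    _,b=cv2.threshold(g,110,255,0);n,l,st,ce=cv2.connectedComponentsWithStats(b)
    print(st,ce)
    for i in range(1,n): p=ce[i]+[x0,y0];print(p,ray(c,*p,.08))
# meter head & laser? predicted trap
def R(a):return np.array([[np.cos(a),-np.sin(a),0],[np.sin(a),np.cos(a),0],[0,0,1]])
def draw(c,pos,yaw,fn,box,s):
    y0,y1,x0,x1=box
    im=cv2.resize(c['img'][y0:y1,x0:x1].astype(float),None,fx=s,fy=s,interpolation=cv2.INTER_CUBIC).clip(0,255)
    im=(255*(im/255)**.5).astype(np.uint8)
    def q(p): u=proj(c,R(yaw)@np.array(p)+pos); return tuple(int(round(v)) for v in ((u[0]-x0+.5)*s,(u[1]-y0+.5)*s))
    for (hx,hy,z,col) in((.035,.025,.08,(0,0,255)),(.04,.03,0,(0,255,0)),(.04,.03,.008,(255,200,0))):
        P=[q((a*hx,b*hy,z)) for a,b in((1,1),(1,-1),(-1,-1),(-1,1))]
        cv2.polylines(im,[np.array(P)],True,col,1)
    cv2.imwrite('pics/'+fn,im)
p=np.array([.453,.308,0])
draw(ct,p,-.435,'d1.png',(232,288,150,206),10);draw(cs,p,-.435,'d2.png',(145,195,205,265),10)
E
```

```text
[290 178  10   4  17] [295.29411765 179.11764706] [0.67169546 0.27244735 0.        ]
[269 182   7   6  17] [271.41176471 183.88235294] [0.58378807 0.26082959 0.        ]
[298 188   8   6  20] [301.9  190.95] [0.6802298  0.19838697 0.        ]
[274 193  10   5  21] [278.14285714 195.71428571] [0.59522318 0.18775565 0.        ]
[[  0   0  15  13 155]
 [  6   0  12  13  64]
 [  5   5   6   3  12]
 [ 12   9   2   3   3]] [[ 6.23870968  6.70967742]
 [13.96875     4.125     ]
 [ 7.5         5.83333333]
 [12.66666667 10.        ]]
[241.96875 159.125  ] [0.4912976  0.31699376 0.08      ]
[235.5        160.83333333] [0.46794125 0.31078671 0.08      ]
[240.66666667 165.        ] [0.48254622 0.28115956 0.08      ]
[[  0   1  16  19 243]
 [  0   0  16   6  43]
 [  6   6   6  10  34]] [[ 7.38683128 10.86419753]
 [ 7.27906977  1.20930233]
 [ 8.58823529 10.23529412]]
[175.27906977 239.20930233] [0.49369111 0.30597404 0.08      ]
[176.58823529 248.23529412] [0.47010954 0.30178074 0.08      ]
```

View pics/d1.png

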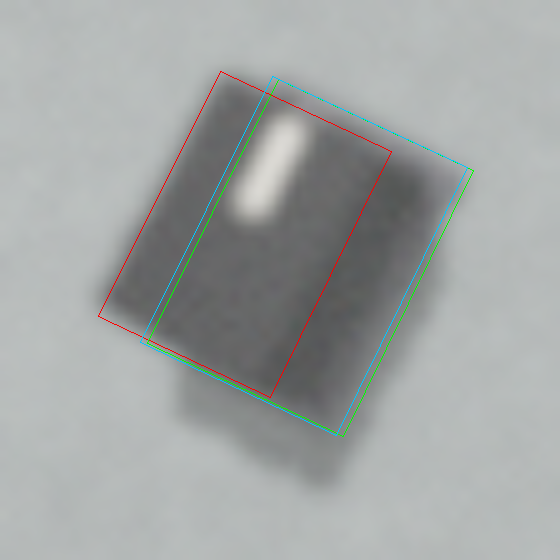

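View pics/d2.png

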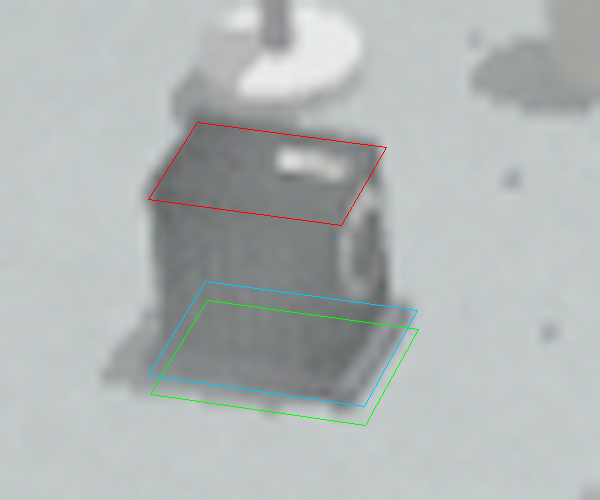

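```bash
python3 - <<'E'
from h import *
c=dict(np.load('pics/top0.npz'))
for u,v in((503,237),(508,142)):print(ray(c,u,v,0),ray(c,u,v,.2))
print(ray(c,525,249,.3))
x,y=.2335,-.606
tgt=[]
N=24
th=np.linspace(np.arctan2(y,x),np.arctan2(.307,.453),N+1)
rr=np.interp(np.arange(N+1),[0,6,18,24],[.649,.56,.5,.547])
P=np.c_[rr*np.cos(th),rr*np.sin(th)]
D=np.round(np.diff(P,axis=0)*1000)
for k in range(3):print('; '.join(f"{a:.0f} {b:.0f} {5 if k==0 else 0} 0 0 0.0975" for a,b in D[8*k:8*k+8]))
print(np.hypot(*D.T).max(),P[::3].round(3))
E
```

```text
[ 0.50491017 -0.57330453  0.        ] [ 0.48279593 -0.49745974  0.2       ]
[ 0.77296359 -0.60562672  0.        ] [ 0.71467869 -0.52542044  0.2       ]
[ 0.44544326 -0.50505722  0.3       ]
38 33 5 0 0 0.0975; 35 35 5 0 0 0.0975; 31 37 5 0 0 0.0975; 27 38 5 0 0 0.0975; 24 40 5 0 0 0.0975; 20 40 5 0 0 0.0975; 24 35 5 0 0 0.0975; 21 36 5 0 0 0.0975
18 37 0 0 0 0.0975; 15 38 0 0 0 0.0975; 12 39 0 0 0 0.0975; 9 39 0 0 0 0.0975; 6 39 0 0 0 0.0975; 3 39 0 0 0 0.0975; -0 39 0 0 0 0.0975; -3 39 0 0 0 0.0975
-6 38 0 0 0 0.0975; -9 37 0 0 0 0.0975; 1 39 0 0 0 0.0975; -2 39 0 0 0 0.0975; -5 39 0 0 0 0.0975; -9 39 0 0 0 0.0975; -12 39 0 0 0 0.0975; -15 39 0 0 0 0.0975
50.32891812864648 [[ 0.233 -0.606]
 [ 0.338 -0.501]
 [ 0.408 -0.383]
 [ 0.471 -0.275]
 [ 0.506 -0.159]
 [ 0.513 -0.041]
 [ 0.495  0.073]
 [ 0.488  0.19 ]
 [ 0.453  0.307]]
```

Request:
{"op": "step_arm", "data": {
  "increments": "25 38 8 0 0 0.09; 26 38 8 0 0 0.1; 26 38 8 0 0 0.1; 26 38 8 0 0 0.1; 26 38 8 0 0 0.1; 24 38 0 0 0 0.1; 24 38 0 0 0 0.1; 20 38 0 0 0 0.1",
  "fingers": 0
}}

```text
time_s: 0.9
eef_pos: [0.4316, -0.3005, 0.2509]
tcp_rot: [[0.397, 0.918, 0.0], [0.918, -0.397, 0.0], [0.0, -0.0, -1.0]]
wrist_force: [0.6, 0.2, 0.7]
opening: 1.001
```

Request:
{"op": "step_arm", "data": {
  "increments": "8 38 0 0 0 0.1; 8 38 0 0 0 0.1; 8 38 0 0 0 0.1; 8 38 0 0 0 0.1; 8 38 0 0 0 0.1; 8 38 0 0 0 0.1; 8 38 0 0 0 0.1; 8 38 0 0 0 0.1"
}}

```text
time_s: 1.7
eef_pos: [0.4945, 0.0028, 0.2509]
tcp_rot: [[-0.381, 0.925, -0.001], [0.925, 0.381, -0.0], [-0.0, -0.001, -1.0]]
wrist_force: [1.5, -0.2, 0.6]
opening: 0.999
```

Request:
{"op": "step_arm", "data": {
  "increments": "-5 38 0 0 0 0.1; -5 38 0 0 0 0.1; -5 38 0 0 0 0.1; -5 38 0 0 0 0.1; -5 38 0 0 0 0.1; -5 38 0 0 0 0.1; -6 38 0 0 0 0.1; -6 39 0 0 0 0.05"
}}

```text
time_s: 2.5
eef_pos: [0.4524, 0.3073, 0.2506]
tcp_rot: [[-0.908, 0.418, -0.001], [0.418, 0.908, -0.001], [0.0, -0.001, -1.0]]
wrist_force: [-0.5, -0.3, -1.1]
opening: 1.004
```

```bash
python3 - <<'E'
from h import *
s=manip.get_state();print(s['eef_pos'],np.arctan2(s['tcp_rot'][1][0],s['tcp_rot'][0][0]),s['qpos'],s['time_s'])
t=shot('top','top1.png');
c=shot('side','side1.png')
e=np.array(s['eef_pos'])
y=np.array(s['tcp_rot'])[:,1]
for q in (t,c): print(proj(q,e+[0,0,0.0]),proj(q,e+y*.0425),proj(q,e-y*.0425))
cv2.imwrite('pics/e1.png',cv2.resize(t['img'][180:300,110:260],None,fx=5,fy=5))
cv2.imwrite('pics/e2.png',cv2.resize(c['img'][80:220,170:320],None,fx=4,fy=4))
E
```

```text
[0.45241898 0.30725589 0.25056265] 2.7098509037013474 [-0.1506682   0.50678517 -0.75904977  1.65139863  0.3771957   1.13714285
  0.13055555] 2.5
[157.574331   249.17374389] [141.11120079 241.48351687] [174.13724452 256.9105815 ]
[227.18566125 118.14508425] [231.39048145 112.08558958] [222.82484149 124.42938724]
```

View pics/e1.png

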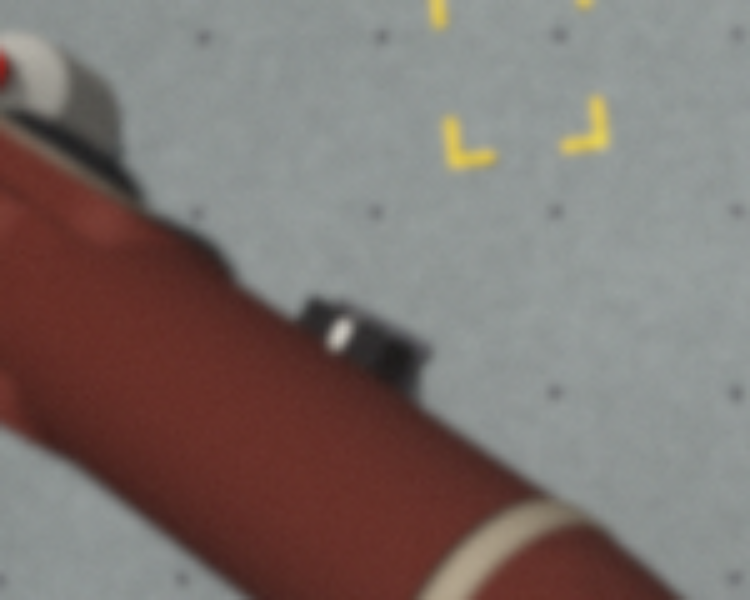

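View pics/e2.png

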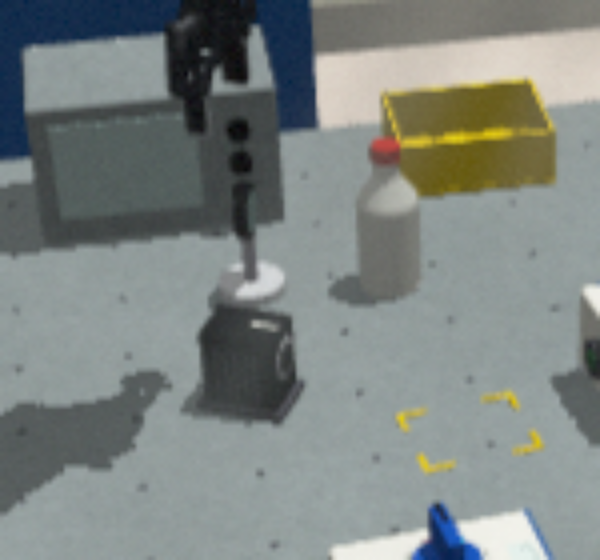

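```bash
python3 - <<'E'
from h import *
c=dict(np.load('pics/side1.npz'))
im=cv2.resize(c['img'][60:170,180:280].astype(float),None,fx=6,fy=5.4,interpolation=cv2.INTER_CUBIC).clip(0,255)
im=cv2.resize(c['img'][60:160,170:270].astype(float),None,fx=6,fy=6,interpolation=cv2.INTER_CUBIC).clip(0,255)
im=(255*(im/255)**.45).astype(np.uint8)
s=manip.get_state();e=np.array(s['eef_pos']);y=np.array(s['tcp_rot'])[:,1]
for p,col in((e,(0,0,255)),(e+y*.0425,(0,255,0)),(e-y*.0425,(255,0,0))):
    u=proj(c,p);cv2.circle(im,(int((u[0]-170+.5)*6),int((u[1]-60+.5)*6)),4,col,-1)
cv2.imwrite('pics/e3.png',im)
E
```

```text
(no output)
```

View pics/e3.png

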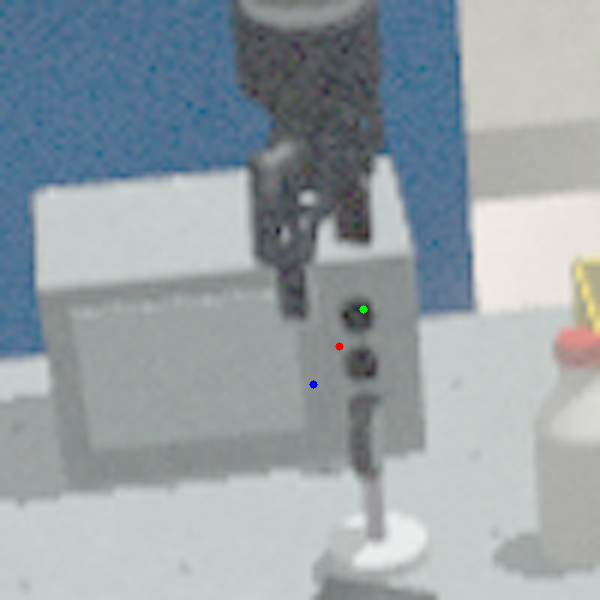

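View pics/side1.png

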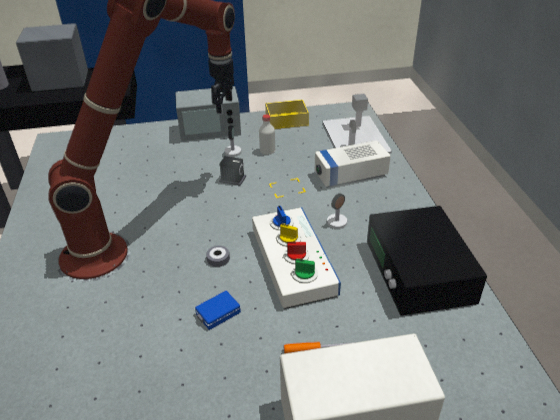

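```bash
python3 - <<'E'
from h import *
c=dict(np.load('pics/side0.npz'));t=dict(np.load('pics/top0.npz'))
e=np.array([0.2334,-.6058,.210]);y=np.array([.3596,-.933,0])
out=[]
for c,(y0,x0) in((c,(300,110)),(t,(320,460))):
    im=cv2.resize(c['img'][y0:y0+100,x0:x0+100].astype(float),None,fx=5,fy=5,interpolation=cv2.INTER_CUBIC).clip(0,255)
    im=(255*(im/255)**.45).astype(np.uint8)
    for p,col in((e,(0,0,255)),(e+y*.0425,(0,255,0)),(e-y*.0425,(255,0,0))):
        u=proj(c,p);print(u);cv2.circle(im,(int((u[0]-x0+.5)*5),int((u[1]-y0+.5)*5)),4,col,-1)
    out.append(im)
cv2.imwrite('pics/e4.png',cv2.resize(np.hstack(out),None,fx=.8,fy=.8))
c=dict(np.load('pics/side1.npz'))
for p in((0,0,0),(.1,0,0),(0,.1,0),(0,-.1,0)):print('base',proj(c,p))
E
```

```text
[162.2493132  370.89046467]
[170.44353749 387.16029396]
[154.49367656 355.49146168]
[560.53107988 346.13372893]
[577.61519557 339.17873069]
[543.39504587 353.10986329]
base [ 94.13839614 256.01730276]
base [127.92868678 251.63519297]
base [ 97.14808653 234.6355986 ]
base [ 90.82672722 279.54434906]
```

View pics/e4.png

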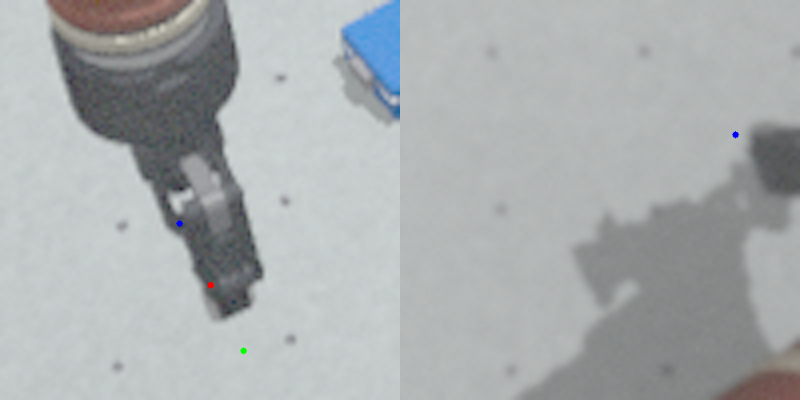

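```bash
python3 - <<'E'
from h import *
c=shot('side','side2.png')
a=dict(np.load('pics/side1.npz'))
print(cv2.absdiff(a['img'],c['img'])[60:160,170:270].max())
s=manip.get_state();print(s['time_s'],s['eef_pos'],s['qpos'])
E
```

```text
47
2.65 [0.4507851  0.30950577 0.25079707] [-0.15246083  0.50671624 -0.76167773  1.65177109  0.37572659  1.13614989
  0.13102968]
```

Request:
{"op": "step_arm", "data": {
  "increments": "0 0 -12 0 0 0; 0 0 -12 0 0 0; 0 0 -12 0 0 0; 0 0 -12 0 0 0; 0 0 -12 0 0 0; 0 0 -10 0 0 0; 0 0 0 0 0 0; 0 0 0 0 0 0"
}}

```text
time_s: 3.45
eef_pos: [0.4528, 0.3067, 0.181]
tcp_rot: [[-0.907, 0.42, -0.0], [0.42, 0.907, 0.0], [0.0, 0.0, -1.0]]
wrist_force: [0.2, -0.1, 0.7]
opening: 0.997
```

```bash
cat >> h.py <<'E'
def tool(c,x0,y0,w,h,s,f):
    im=cv2.resize(c['img'][y0:y0+h,x0:x0+w].astype(float),None,fx=s,fy=s,interpolation=cv2.INTER_CUBIC).clip(0,255)
    im=(255*(im/255)**.45).astype(np.uint8)
    st=manip.get_state();e=np.array(st['eef_pos']);y=np.array(st['tcp_rot'])[:,1]
    for p,col in((e,(0,0,255)),(e+y*.0425,(0,255,0)),(e-y*.0425,(255,0,0))):
        u=proj(c,p);cv2.circle(im,(int((u[0]-x0+.5)*s),int((u[1]-y0+.5)*s)),3,col,-1)
    cv2.imwrite('pics/'+f,im); print(st['time_s'],st['eef_pos'])
E
python3 - <<'E'
from h import *
c=shot('side','side3.png'); tool(c,180,90,100,110,5,'e5.png')
c=shot('top','top3.png')
E
```

```text
3.5 [0.45292121 0.30695887 0.18146457]
```

View pics/e5.png

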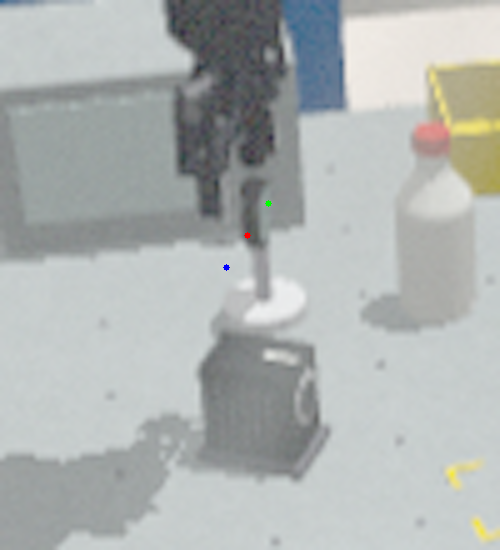

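View pics/top3.png

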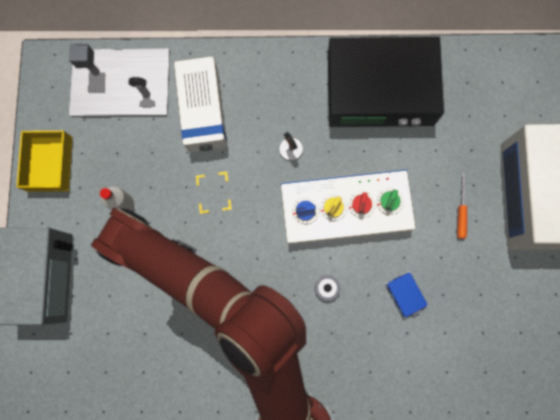

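Request:
{"op": "step_arm", "data": {
  "increments": "0 0 -10 0 0 0; 0 0 -10 0 0 0; 0 0 -10 0 0 0; 0 0 -10 0 0 0; 0 0 -10 0 0 0; 0 0 -10 0 0 0; 0 0 -10 0 0 0; 0 0 -6 0 0 0"
}}

```text
time_s: 4.35
eef_pos: [0.4524, 0.3062, 0.1039]
tcp_rot: [[-0.907, 0.42, -0.001], [0.42, 0.907, -0.001], [0.001, -0.001, -1.0]]
wrist_force: [-0.3, -0.7, 0.2]
opening: 1.002
```

```bash
python3 - <<'E'
from h import *
c=shot('side','side4.png'); tool(c,190,110,80,90,7,'e6.png')
E
```

```text
4.4 [0.45210652 0.30586738 0.10333371]
```

View pics/e6.png

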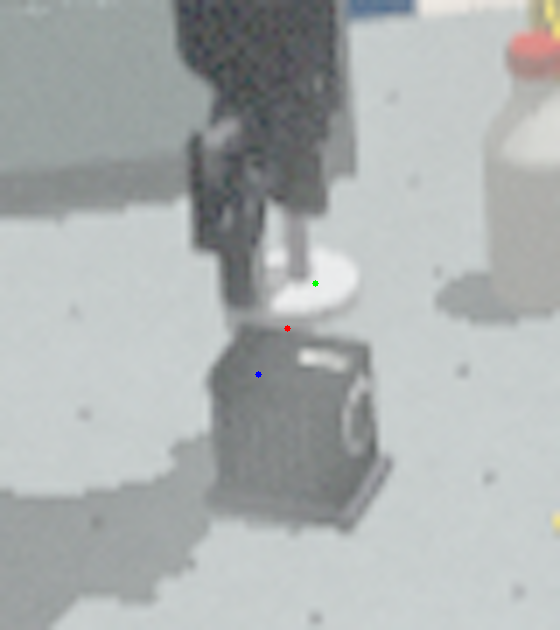

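Request:
{"op": "step_arm", "data": {
  "increments": "0 0 -8 0 0 0; 0 0 -8 0 0 0; 0 0 -8 0 0 0; 0 0 -8 0 0 0; 0 0 -8 0 0 0; 0 0 -8 0 0 0; 0 0 0 0 0 0; 0 0 0 0 0 0"
}}

```text
time_s: 5.2
eef_pos: [0.4527, 0.3066, 0.0569]
tcp_rot: [[-0.907, 0.42, -0.0], [0.42, 0.907, -0.0], [0.0, -0.0, -1.0]]
wrist_force: [0.8, 0.6, 1.4]
opening: 1.003
```

```bash
python3 - <<'E'
from h import *
c=shot('side','side5.png'); tool(c,190,110,80,90,7,'e7.png')
E
```

```text
5.25 [0.4528333  0.30674467 0.05723978]
```

View pics/e7.png

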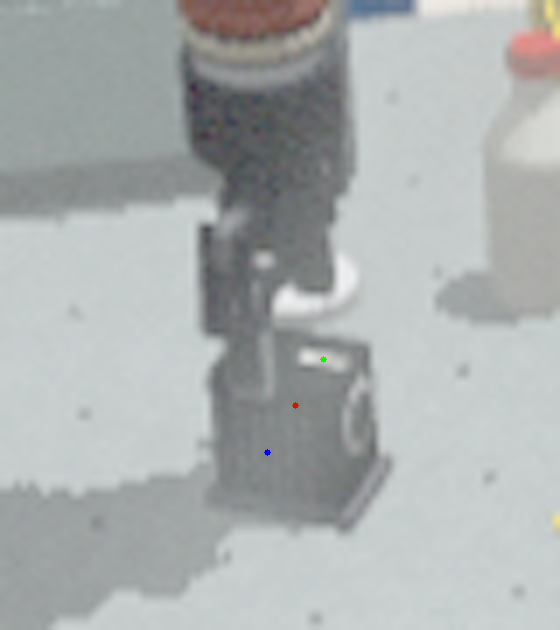

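Request:
{"op": "step_arm", "data": {
  "increments": "2 -1 -4 0 0 0; 2 -1 -4 0 0 0; 1 -1 -4 0 0 0; 0 0 -4 0 0 0; 0 0 -4 0 0 0; 0 0 0 0 0 0; 0 0 0 0 0 0; 0 0 0 0 0 0"
}}

```text
time_s: 6.05
eef_pos: [0.4577, 0.3037, 0.0372]
tcp_rot: [[-0.908, 0.42, 0.0], [0.42, 0.908, 0.0], [-0.0, 0.0, -1.0]]
wrist_force: [1.0, 0.5, -0.2]
opening: 1.001
```

```bash
python3 - <<'E'
from h import *
c=shot('side','side6.png'); tool(c,190,110,80,90,7,'e8.png')
c=shot('top','top6.png'); tool(c,120,200,110,100,6,'e9.png')
E
```

```text
6.1 [0.45778097 0.30370945 0.03728801]
6.15 [0.45780251 0.30364071 0.03730032]
```

View pics/e8.png

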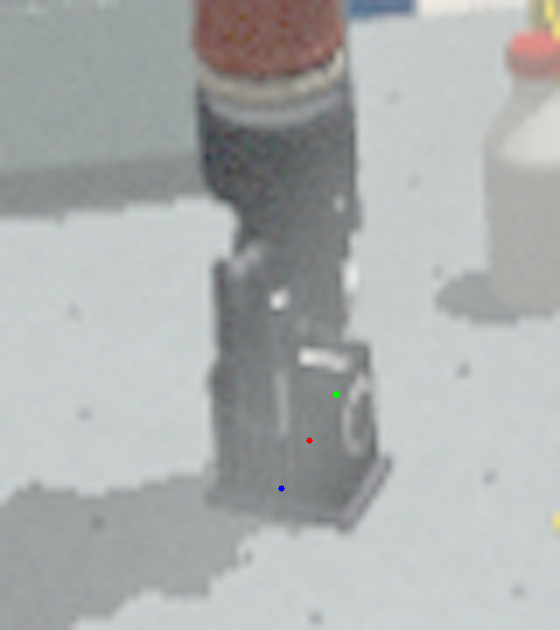

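View pics/e9.png

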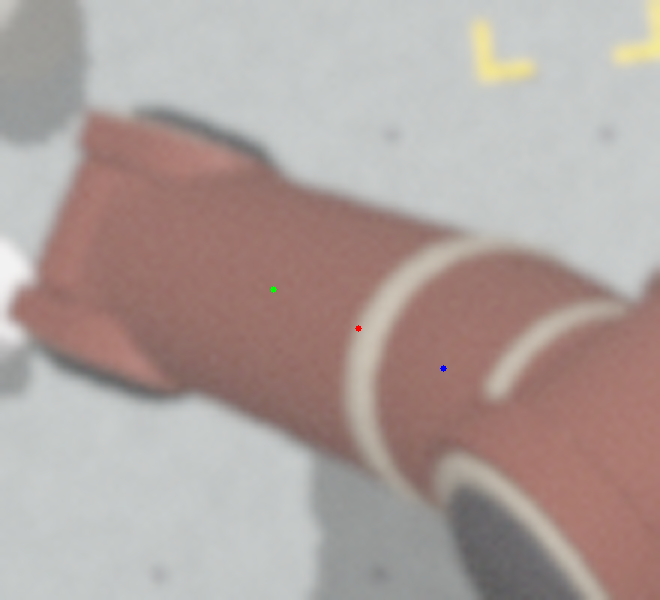

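Request:
{"op": "step_arm", "data": {
  "increments": "0 0 0 0 0 0; 0 0 0 0 0 0; 0 0 0 0 0 0; 0 0 0 0 0 0; 0 0 0 0 0 0; 0 0 0 0 0 0; 0 0 0 0 0 0; 0 0 0 0 0 0",
  "fingers": 255
}}

```text
time_s: 6.95
eef_pos: [0.4585, 0.3049, 0.0381]
tcp_rot: [[-0.908, 0.42, 0.002], [0.42, 0.908, 0.003], [-0.001, 0.003, -1.0]]
wrist_force: [1.7, 2.6, 5.7]
opening: 0.572
```

```bash
python3 - <<'E'
from h import *
c=shot('side','side7.png'); tool(c,190,110,80,90,7,'e10.png')
E
```

```text
7.0 [0.45849644 0.3049517  0.03807456]
```

View pics/e10.png

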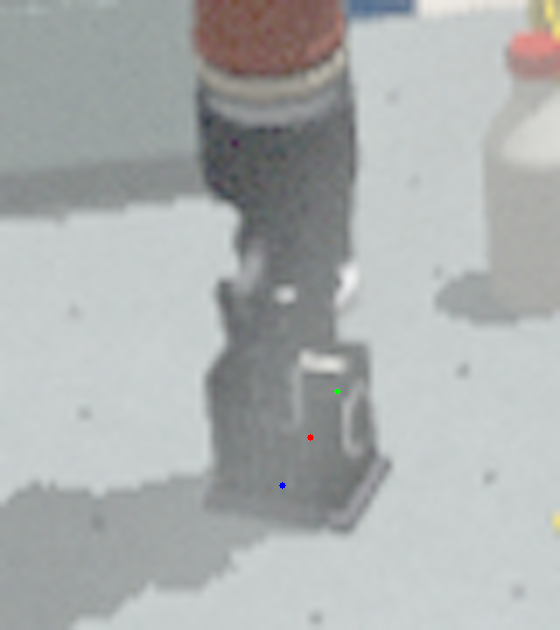

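Request:
{"op": "step_arm", "data": {
  "increments": "0 0 2 0 0 0; 0 0 4 0 0 0; 0 0 6 0 0 0; 0 0 6 0 0 0; 0 0 6 0 0 0; 0 0 6 0 0 0; 0 0 0 0 0 0; 0 0 0 0 0 0"
}}

```text
time_s: 7.8
eef_pos: [0.4578, 0.3035, 0.0673]
tcp_rot: [[-0.907, 0.42, 0.0], [0.42, 0.907, 0.0], [-0.0, 0.0, -1.0]]
wrist_force: [-0.8, -1.0, -3.0]
opening: 0.572
```

```bash
python3 - <<'E'
from h import *
c=shot('side','side8.png'); tool(c,190,110,80,90,7,'e11.png')
E
```

```text
7.85 [0.45764985 0.30328513 0.06703595]
```

View pics/e11.png

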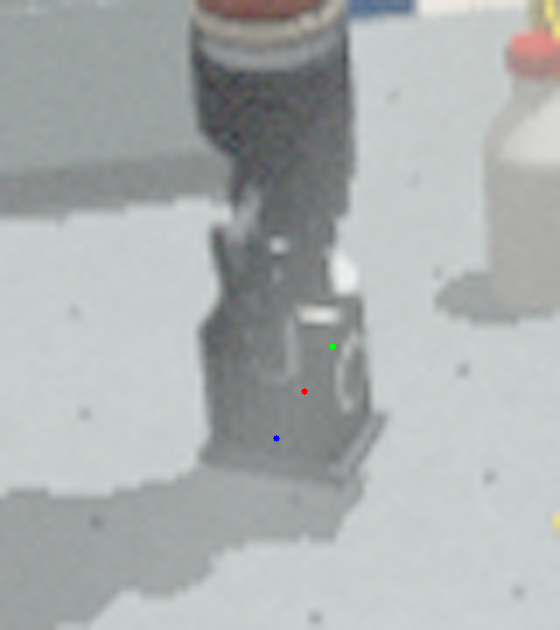

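Request:
{"op": "step_arm", "data": {
  "increments": "8 -3 0 0 0 0.03; 11 -5 0 0 0 0.036; 12 -5 0 0 0 0.036; 12 -5 0 0 0 0.036; 12 -5 0 0 0 0.036; 12 -5 0 0 0 0.036; 12 -5 0 0 0 0.036; 12 -5 0 0 0 0.036"
}}

```text
time_s: 8.65
eef_pos: [0.5489, 0.2649, 0.0665]
tcp_rot: [[-0.989, 0.15, -0.001], [0.15, 0.989, -0.001], [0.001, -0.001, -1.0]]
wrist_force: [0.9, -0.2, -2.3]
opening: 0.578
```

Request:
{"op": "step_arm", "data": {
  "increments": "14 -7 0 0 0 0.045; 14 -7 0 0 0 0.045; 14 -7 0 0 0 0.045; 14 -7 0 0 0 0.045; 14 -6 0 0 0 0.045; 12 -5 0 0 0 0.04; 8 -4 0 0 0 0.025; 2 0 0 0 0 0"
}}

```text
time_s: 9.45
eef_pos: [0.6417, 0.2206, 0.0659]
tcp_rot: [[-0.991, -0.135, -0.001], [-0.135, 0.991, -0.002], [0.001, -0.002, -1.0]]
wrist_force: [-0.1, 0.2, -3.0]
opening: 0.573
```

Request:
{"op": "step_arm", "data": {
  "increments": "0 0 -8 0 0 0; 0 0 -8 0 0 0; 0 0 -6 0 0 0; 0 0 0 0 0 0; 0 0 0 0 0 0; 0 0 0 0 0 0; 0 0 0 0 0 0; 0 0 0 0 0 0"
}}

```text
time_s: 10.25
eef_pos: [0.6409, 0.2226, 0.0455]
tcp_rot: [[-0.99, -0.138, 0.001], [-0.138, 0.99, 0.0], [-0.001, 0.0, -1.0]]
wrist_force: [0.1, 0.3, -2.2]
opening: 0.576
```

```bash
python3 - <<'E'
from h import *
s=manip.get_state();print(np.arctan2(-s['tcp_rot'][1][0],-s['tcp_rot'][0][0]))
c=shot('side','side9.png'); tool(c,230,120,90,90,7,'e12.png')
c=shot('top','top9.png'); tool(c,160,150,100,90,7,'e13.png')
E
```

```text
0.13820037585800066
10.3 [0.64091124 0.22253531 0.04542436]
10.35 [0.64082843 0.22251069 0.04534202]
```

View pics/e12.png

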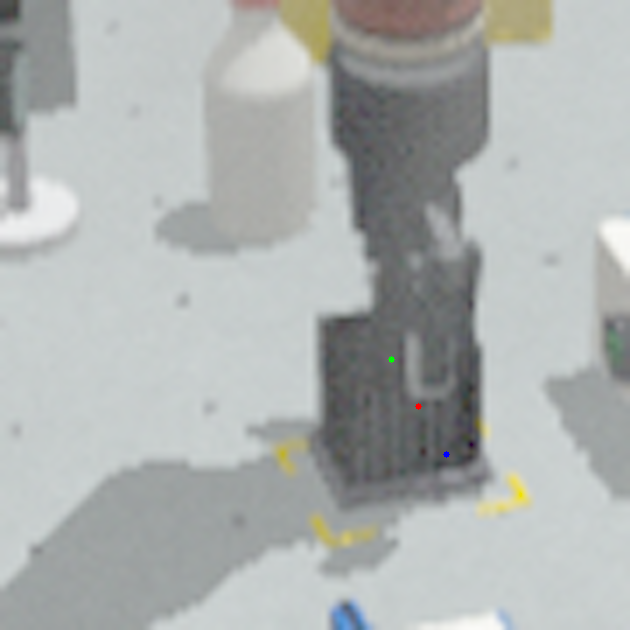

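View pics/e13.png

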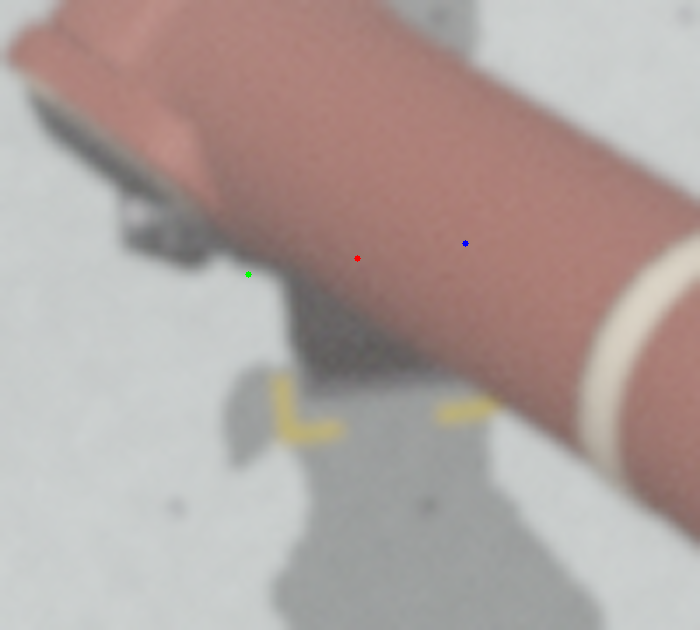

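```bash
cat >> h.py <<'E'
def R(a):return np.array([[np.cos(a),-np.sin(a),0],[np.sin(a),np.cos(a),0],[0,0,1]])
def box(c,pos,yaw,x0,y0,w,h,s,f,frame=None):
    im=cv2.resize(c['img'][y0:y0+h,x0:x0+w].astype(float),None,fx=s,fy=s,interpolation=cv2.INTER_CUBIC).clip(0,255)
    im=(255*(im/255)**.45).astype(np.uint8)
    L=[(.035,.025,.08,(0,0,255),pos),(.04,.03,0,(0,255,0),pos),(.04,.03,.008,(255,200,0),pos)]
    if frame is not None: L.append((.048,.038,0,(255,0,255),frame))
    for hx,hy,z,col,o in L:
        P=[]
        for a,b in((1,1),(1,-1),(-1,-1),(-1,1)):
            u=proj(c,R(yaw)@np.array([a*hx,b*hy,z])+o);P.append((int((u[0]-x0+.5)*s),int((u[1]-y0+.5)*s)))
        cv2.polylines(im,[np.array(P)],True,col,1)
    cv2.imwrite('pics/'+f,im)
E
python3 - <<'E'
from h import *
c=dict(np.load('pics/side9.npz'))
sp=np.array([.6327,.2299,0])
box(c,sp+[0,0,.008],.137,230,120,90,90,7,'f1.png',sp)
c=dict(np.load('pics/top9.npz'))
sp=np.array([.6347,.2222,0])
box(c,sp+[0,0,.008],.137,160,150,100,90,7,'f2.png',sp)
E
```

```text
(no output)
```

View pics/f1.png

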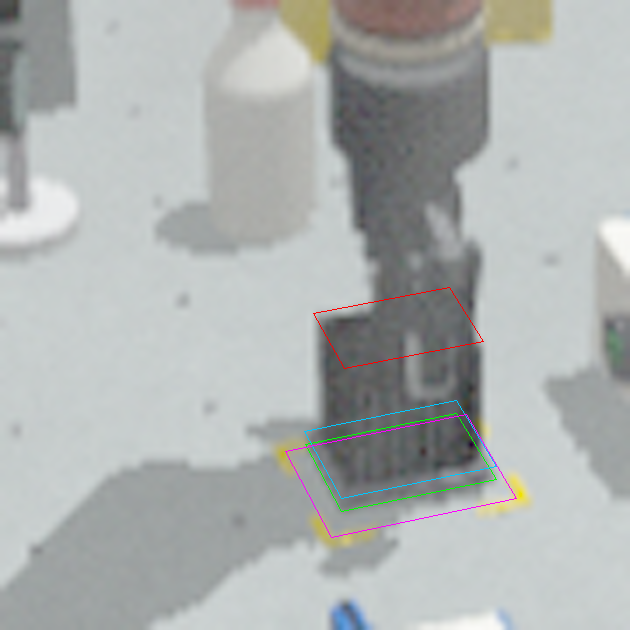

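View pics/f2.png

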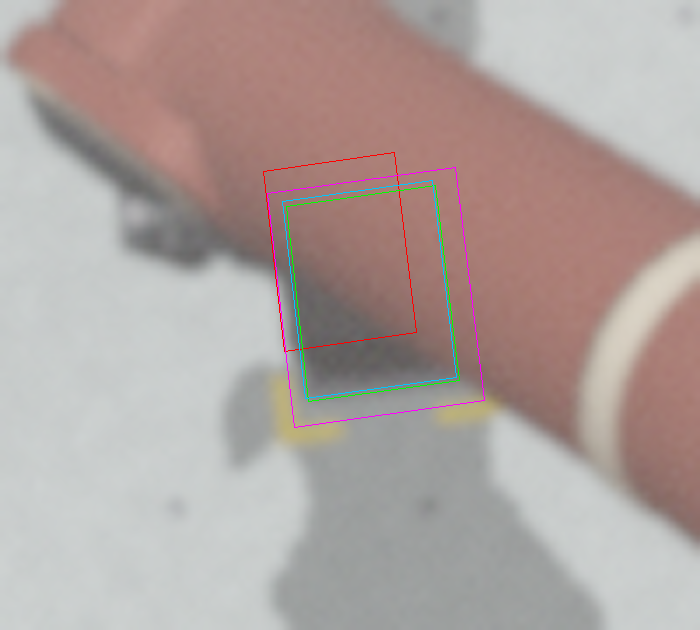

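Request:
{"op": "step_arm", "data": {
  "increments": "0 0 -3 0 0 0; 0 0 -2 0 0 0; 0 0 -1 0 0 0; 0 0 -1 0 0 0; 0 0 -0.5 0 0 0; 0 0 0 0 0 0; 0 0 0 0 0 0; 0 0 0 0 0 0"
}}

```text
time_s: 11.15
eef_pos: [0.6407, 0.2225, 0.0381]
tcp_rot: [[-0.99, -0.138, 0.0], [-0.138, 0.99, -0.0], [-0.0, -0.0, -1.0]]
wrist_force: [-2.3, -0.3, 2.9]
opening: 0.572
```

Request:
{"op": "step_arm", "data": {
  "increments": "0 0 0 0 0 0; 0 0 0 0 0 0; 0 0 0 0 0 0; 0 0 0 0 0 0; 0 0 0 0 0 0; 0 0 0 0 0 0; 0 0 0 0 0 0; 0 0 0 0 0 0",
  "fingers": 0
}}

```text
time_s: 11.95
eef_pos: [0.6407, 0.2225, 0.0376]
tcp_rot: [[-0.99, -0.138, -0.0], [-0.138, 0.99, -0.0], [0.0, -0.0, -1.0]]
wrist_force: [-0.0, -0.1, -0.5]
opening: 0.997
```

Request:
{"op": "step_arm", "data": {
  "increments": "0 0 5 0 0 0; 0 0 10 0 0 0; 0 0 20 0 0 0; 0 0 30 0 0 0; 0 0 40 0 0 0; 0 0 40 0 0 0; 0 0 30 0 0 0; 0 0 20 0 0 0"
}}

```text
time_s: 12.75
eef_pos: [0.6413, 0.2237, 0.2371]
tcp_rot: [[-0.99, -0.138, 0.005], [-0.138, 0.99, 0.003], [-0.005, 0.002, -1.0]]
wrist_force: [0.4, 0.4, -0.4]
opening: 0.998
```

Request:
{"op": "step_arm", "data": {
  "increments": "-20 10 0 0 0 0; -30 14 0 0 0 0; -35 14 0 0 0 0; -35 14 0 0 0 0; -30 14 0 0 0 0; -20 10 0 0 0 0; 0 0 0 0 0 0; 0 0 0 0 0 0"
}}

```text
time_s: 13.55
eef_pos: [0.4712, 0.2986, 0.2335]
tcp_rot: [[-0.99, -0.138, 0.002], [-0.138, 0.99, -0.0], [-0.002, -0.0, -1.0]]
wrist_force: [1.0, 0.1, -1.1]
opening: 1.003
```

```bash
python3 - <<'E'
from h import *
c=shot('side','sideA.png')
box(c,np.array([.6327,.2299,0]),.137,230,120,90,90,7,'g1.png',np.array([.6327,.2299,0]))
c=shot('top','topA.png'); box(c,np.array([.6347,.2222,0]),.137,160,150,100,90,7,'g2.png',np.array([.6347,.2222,0]))
E
```

```text
(no output)
```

View pics/g1.png

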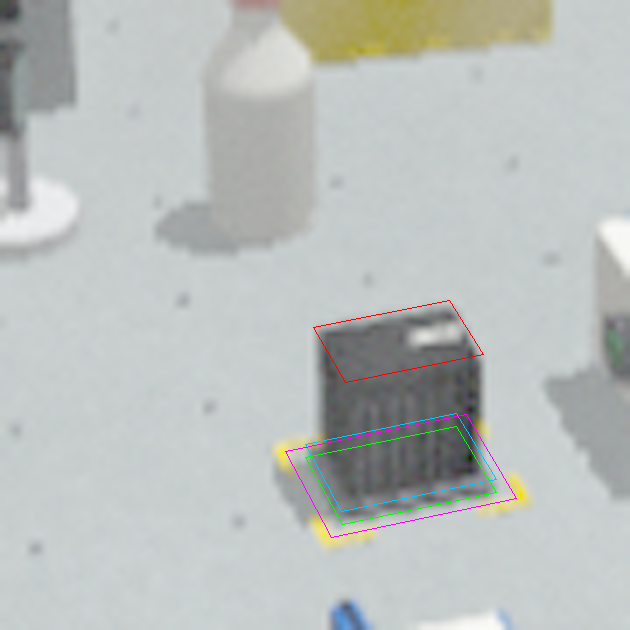

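View pics/g2.png

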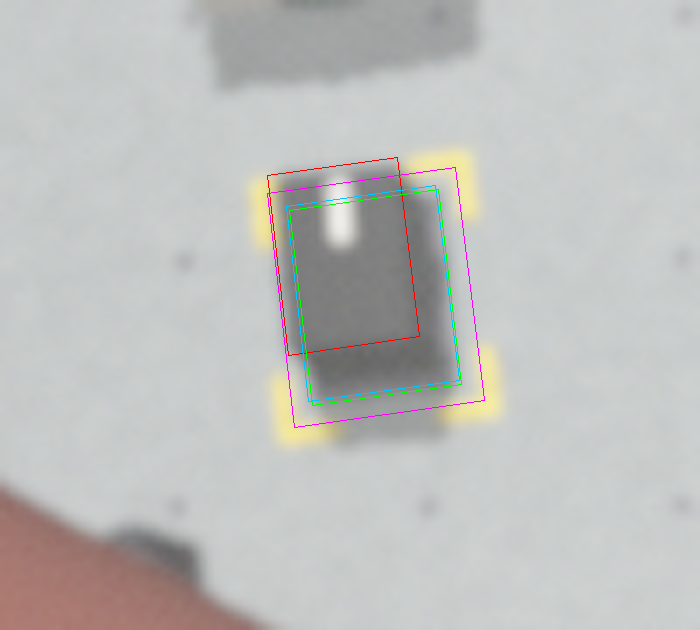

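View pics/topA.png

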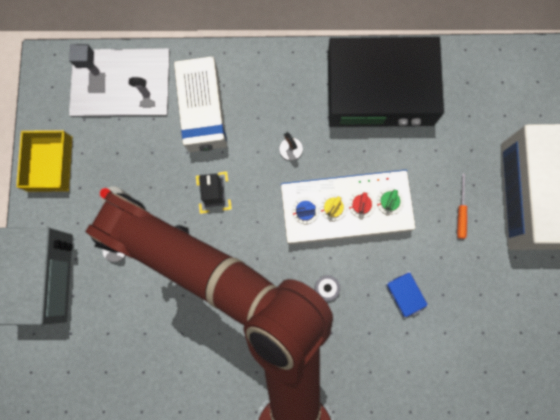

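```bash
python3 - <<'E'
from h import *
c=dict(np.load('pics/topA.npz'));im=c['img'];hsv=cv2.cvtColor(im,cv2.COLOR_BGR2HSV)
x0,y0,s=312,182,12
z=cv2.resize(im[y0:y0+48,x0:x0+46],None,fx=s,fy=s,interpolation=cv2.INTER_CUBIC);cv2.imwrite('pics/k1.png',z)
cs=dict(np.load('pics/sideA.npz'))
cv2.imwrite('pics/k2.png',cv2.resize(cs['img'][200:285,260:325],None,fx=7,fy=7,interpolation=cv2.INTER_CUBIC))
# panel corners
w=cv2.inRange(hsv,(0,0,165),(180,40,255));mm=w*0;mm[165:250,275:420]=w[165:250,275:420]
cn=max(cv2.findContours(mm,cv2.RETR_EXTERNAL,cv2.CHAIN_APPROX_NONE)[0],key=cv2.contourArea)
P=np.array([ray(c,*p[0],.06)[:2] for p in cn],np.float32);r=cv2.minAreaRect(P);print('panel',r)
for n,lo,hi in(('blue',(105,120,60),(125,255,255)),('yellow',(18,110,90),(34,255,255)),('red',(0,140,60),(6,255,255)),('green',(50,90,40),(85,255,255))):
    m=cv2.inRange(hsv,lo,hi);m2=m*0;m2[185:222,288:408]=m[185:222,288:408]
    n_,l,st,ce=cv2.connectedComponentsWithStats(m2);i=1+st[1:,4].argmax();print(n,st[i],ce[i],ray(c,*ce[i],.08)[:2])
E
```

```text
panel ((0.5833906531333923, -0.14838536083698273), (0.16387011110782623, 0.3542483448982239), 5.559693813323975)
blue [297 202  18  10 136] [305.01470588 206.63235294] [ 0.5781394  -0.03287632]
yellow [324 197  19  20 288] [333.51388889 206.48263889] [ 0.57815782 -0.10752871]
red [353 193  18  20 244] [361.78278689 203.14754098] [ 0.58664575 -0.18165159]
green [381 190  19  20 263] [390.33840304 199.75285171] [ 0.59528956 -0.25653868]
```

View pics/k1.png

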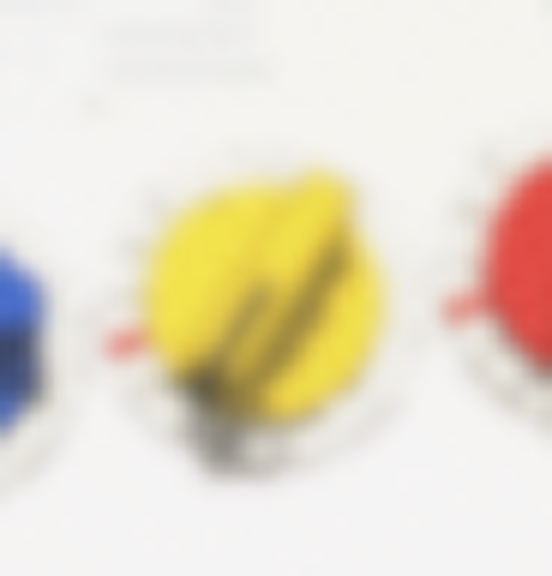

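View pics/k2.png

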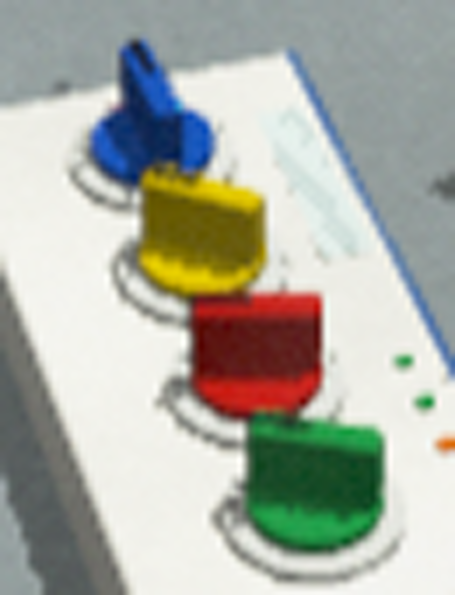

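```bash
python3 - <<'E'
from h import *
t=dict(np.load('pics/topA.npz'));s=dict(np.load('pics/sideA.npz'))
f=lambda x,y,z:ray(t,(x+.5)/12-.5+312,(y+.5)/12-.5+182,z)[:2]
g=lambda x,y,z:ray(s,(x+.5)/7-.5+260,(y+.5)/7-.5+200,z)[:2]
print('disc centre',f(265,305,.072))
for a,b in(((265,290),(200,385)),((325,185),(205,385)),((300,195),(190,370))):
    A,B=f(*a,.108),f(*b,.108);d=B-A;print(A,B,np.hypot(*d),'cw from -x',np.arctan2(d[1],-d[0]),'mid',(A+B)/2)
for a,b in(((265,212),(140,190)),((262,190),(150,168)),((322,295),(195,297)),((383,432),(250,415))):
    A,B=g(*a,.108),g(*b,.108);d=B-A;print('side',A,B,np.hypot(*d),np.arctan2(d[1],-d[0]),(A+B)/2)
# panel yaw from edges
im=t['img']
for (u0,v0,u1,v1) in((282,183,408,171),(288,241,414,230)):
    A=ray(t,u0,v0,.06)[:2];B=ray(t,u1,v1,.06)[:2];d=B-A;print('panel edge',A,B,np.hypot(*d),np.arctan2(d[0],-d[1]))
for p in((.5833906531333923, -0.14838536083698273),): 
    a=np.deg2rad(5.56)
    for k in(1.5,.5,-.5,-1.5): print(np.array(p)+.075*k*np.array([-np.sin(a),np.cos(a)]))
E
```

```text
disc centre [ 0.57823799 -0.10834968]
[ 0.57543832 -0.10592379] [ 0.55492641 -0.09172395] 0.02494742507874828 cw from -x 0.6055209509004181 mid [ 0.56518236 -0.09882387]
[ 0.59823327 -0.11915722] [ 0.55492125 -0.09279048] 0.050706371210073535 cw from -x 0.5468376252113943 mid [ 0.57657726 -0.10597385]
[ 0.59607954 -0.11376225] [ 0.55817997 -0.08963769] 0.04492629540997179 cw from -x 0.5668542279983134 mid [ 0.57712976 -0.10169997]
side [ 0.59942653 -0.12492497] [ 0.55200321 -0.10132695] 0.05297016352840784 0.46172870586886783 [ 0.57571487 -0.11312596]
side [ 0.60095782 -0.11111592] [ 0.55846631 -0.088287  ] 0.04823575134628707 0.49300820747529295 [ 0.57971207 -0.09970146]
side [ 0.61154307 -0.17882515] [ 0.56207034 -0.17021784] 0.050215899681976775 0.1722566667078529 [ 0.58680671 -0.17452149]
side [ 0.61792339 -0.25942298] [ 0.57029631 -0.24056503] 0.051224611910476545 0.3770103683210626 [ 0.59410985 -0.249994  ]
panel edge [0.64612915 0.02804044] [ 0.67700073 -0.30988143] 0.3393291110642151 0.09110426143731166
panel edge [0.48995747 0.0122939 ] [ 0.51770897 -0.31933834] 0.33279136258518466 0.08348705424153206
[ 0.57249074 -0.03641464]
[ 0.57975735 -0.11106179]
[ 0.58702396 -0.18570893]
[ 0.59429056 -0.26035608]
```

Request:
{"op": "step_arm", "data": {
  "increments": "8 -25 0 0 0 -0.05; 11 -45 0 0 0 -0.07; 12 -46 0 0 0 -0.08; 12 -46 0 0 0 -0.08; 12 -46 0 0 0 -0.08; 12 -46 0 0 0 -0.08; 12 -46 0 0 0 -0.08; 12 -46 0 0 0 -0.08",
  "fingers": 135
}}

```text
time_s: 14.45
eef_pos: [0.5626, -0.0513, 0.2325]
tcp_rot: [[-0.892, 0.451, 0.0], [0.451, 0.892, -0.0], [-0.0, -0.0, -1.0]]
wrist_force: [0.6, 0.1, -0.5]
opening: 0.47
```

Request:
{"op": "step_arm", "data": {
  "increments": "11 -40 0 0 0 -0.07; 5 -21 0 0 0 -0.02; 0 0 -20 0 0 0; 0 0 -20 0 0 0; 0 0 -20 0 0 0; 0 0 -10 0 0 0; 0 0 0 0 0 0; 0 0 0 0 0 0"
}}

```text
time_s: 15.25
eef_pos: [0.5783, -0.108, 0.1632]
tcp_rot: [[-0.852, 0.524, 0.001], [0.524, 0.852, 0.0], [-0.001, 0.001, -1.0]]
wrist_force: [-0.3, -0.4, 0.2]
opening: 0.472
```

```bash
python3 - <<'E'
from h import *
s=manip.get_state();print(np.arctan2(s['tcp_rot'][1][0],s['tcp_rot'][0][0])%6.283,s['opening'],s['wrist_force'])
c=shot('side','sideB.png'); tool(c,240,150,90,100,6,'m1.png')
c=shot('top','topB.png'); tool(c,280,150,130,100,6,'m2.png')
E
```

```text
2.590525217721526 0.47217408108779607 [-0.3172203  -0.42235115  0.24357162]
15.3 [ 0.57861634 -0.1080573   0.1636467 ]
15.35 [ 0.57863578 -0.10812748  0.163801  ]
```

View pics/m1.png

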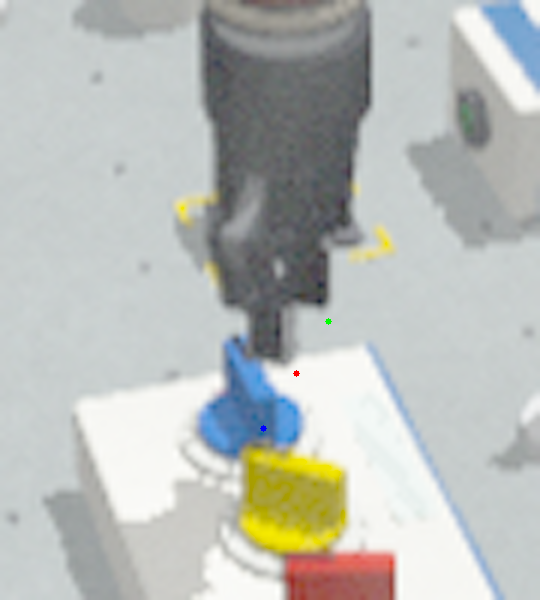

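View pics/m2.png

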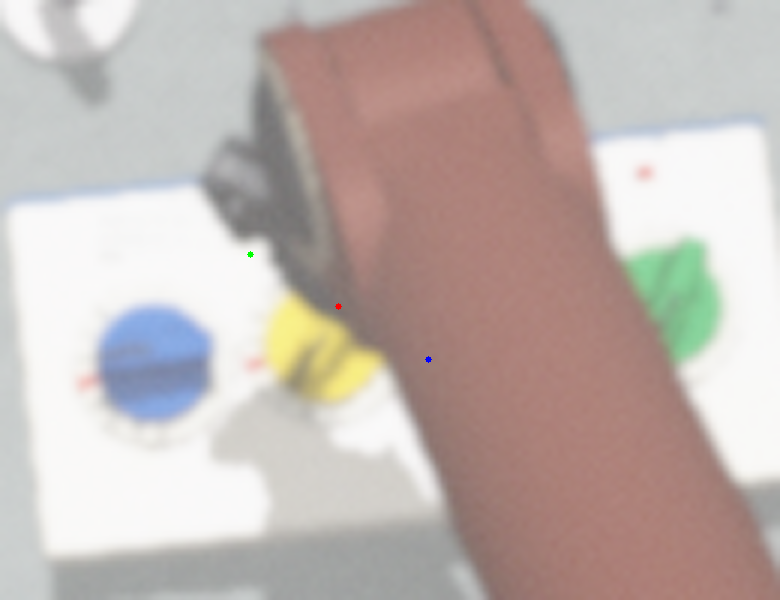

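Request:
{"op": "step_arm", "data": {
  "increments": "0 0 -10 0 0 0; 0 0 -10 0 0 0; 0 0 -10 0 0 0; 0 0 -10 0 0 0; 0 0 -8 0 0 0; 0 0 0 0 0 0; 0 0 0 0 0 0; 0 0 0 0 0 0"
}}

```text
time_s: 16.15
eef_pos: [0.5782, -0.1084, 0.115]
tcp_rot: [[-0.852, 0.524, 0.001], [0.524, 0.852, 0.0], [-0.001, 0.001, -1.0]]
wrist_force: [0.9, 0.8, 0.3]
opening: 0.476
```

```bash
python3 - <<'E'
from h import *
s=manip.get_state();print(s['opening'],s['wrist_force'])
c=shot('side','sideC.png'); tool(c,250,170,80,80,7,'m3.png')
E
```

```text
0.4762086622629335 [0.91009085 0.78804073 0.3139896 ]
16.2 [ 0.57818765 -0.10839733  0.11510967]
```

View pics/m3.png

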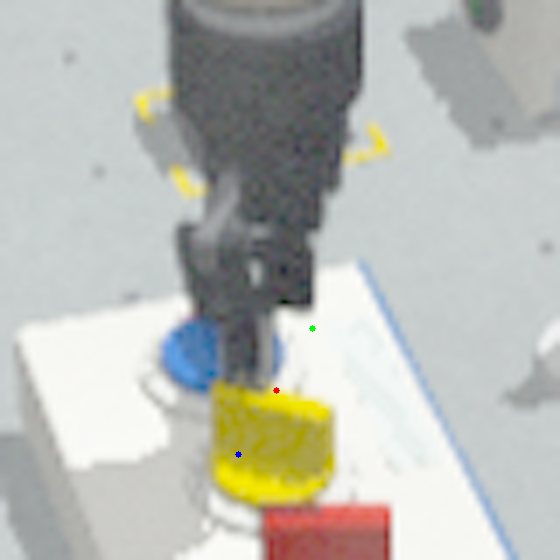

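```bash
python3 - <<'E'
from h import *
c=dict(np.load('pics/sideC.npz'))
def q(p):u=proj(c,p);return ((u[0]-250+.5)*7,(u[1]-170+.5)*7)
ax=np.array([.577,-.104,0]) # knob axis in side frame: from bar mid
b=np.array([-.853,.523,0]);j=np.array([.523,.853,0])
for a in(-.026,.026):
  for k in(-.007,.007): print('bar',np.round(q(ax+a*b+k*j+[0,0,.108])))
for z in(.1,.11,.12,.13,.14,.15): print(z,np.round(q(ax-.020*j+[0,0,z])),np.round(q(ax-.032*j+[0,0,z])),'far',np.round(q(ax+.026*j+[0,0,z])))
E
```

```text
bar [325. 422.]
bar [337. 401.]
bar [206. 393.]
bar [219. 373.]
0.1 [254. 442.] [244. 460.] far [294. 374.]
0.11 [254. 423.] [243. 441.] far [294. 355.]
0.12 [254. 404.] [243. 422.] far [294. 337.]
0.13 [253. 385.] [243. 403.] far [294. 318.]
0.14 [253. 366.] [242. 384.] far [294. 299.]
0.15 [253. 347.] [242. 365.] far [293. 280.]
```

Request:
{"op": "step_arm", "data": {
  "increments": "0 0 -5 0 0 0; 0 0 -5 0 0 0; 0 0 -5 0 0 0; 0 0 -5 0 0 0; 0 0 -3 0 0 0; 0 0 0 0 0 0; 0 0 0 0 0 0; 0 0 0 0 0 0"
}}

```text
time_s: 17.0
eef_pos: [0.5779, -0.1084, 0.0918]
tcp_rot: [[-0.852, 0.524, 0.0], [0.524, 0.852, -0.0], [-0.0, 0.0, -1.0]]
wrist_force: [-0.5, -0.2, -0.2]
opening: 0.472
```

```bash
python3 - <<'E'
from h import *
s=manip.get_state();print(s['opening'],s['wrist_force'])
c=shot('side','sideD.png'); tool(c,250,170,80,80,7,'m4.png')
E
```

```text
0.4723794099573343 [-0.51459803 -0.21284767 -0.22154927]
17.05 [ 0.57794668 -0.10844958  0.09183414]
```

View pics/m4.png

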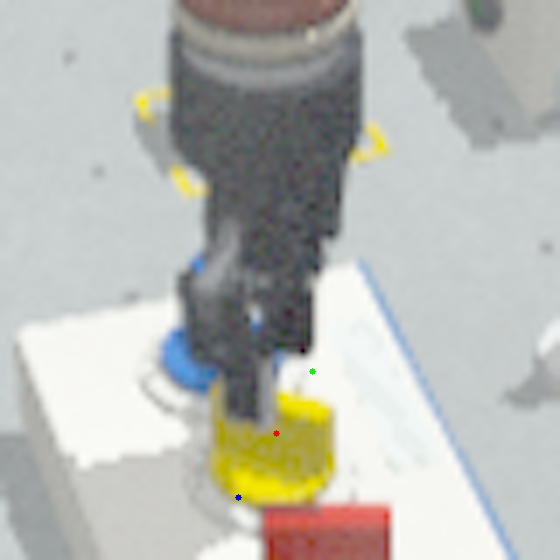

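Request:
{"op": "step_arm", "data": {
  "increments": "0 0 -4 0 0 0; 0 0 -4 0 0 0; 0 0 -4 0 0 0; 0 0 -4 0 0 0; 0 0 0 0 0 0; 0 0 0 0 0 0; 0 0 0 0 0 0; 0 0 0 0 0 0"
}}

```text
time_s: 17.85
eef_pos: [0.5779, -0.1085, 0.0758]
tcp_rot: [[-0.852, 0.524, 0.0], [0.524, 0.852, -0.0], [-0.0, 0.0, -1.0]]
wrist_force: [0.1, -0.7, 0.7]
opening: 0.469
```

```bash
python3 - <<'E'
from h import *
s=manip.get_state();print(s['opening'],s['wrist_force'])
c=shot('side','sideE.png'); tool(c,250,170,80,80,7,'m5.png')
E
```

```text
0.46928597489345375 [ 0.11284065 -0.74739486  0.7049017 ]
17.9 [ 0.57788208 -0.10848828  0.07580838]
```

View pics/m5.png

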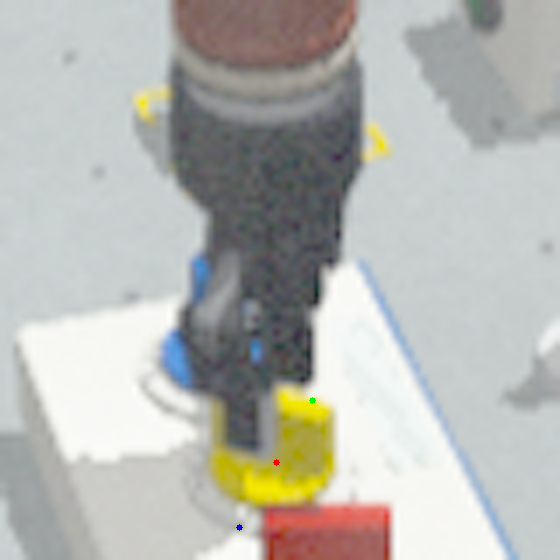

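Request:
{"op": "step_arm", "data": {
  "increments": "0 0 -3 0 0 0; 0 0 -3 0 0 0; 0 0 -2 0 0 0; 0 0 0 0 0 0; 0 0 0 0 0 0; 0 0 0 0 0 0; 0 0 0 0 0 0; 0 0 0 0 0 0"
}}

```text
time_s: 18.7
eef_pos: [0.5778, -0.1085, 0.0677]
tcp_rot: [[-0.852, 0.524, 0.0], [0.524, 0.852, -0.0], [-0.0, 0.0, -1.0]]
wrist_force: [-0.2, 0.6, -0.7]
opening: 0.473
```

Request:
{"op": "step_arm", "data": {
  "increments": "0 0 0 0 0 0; 0 0 0 0 0 0; 0 0 0 0 0 0; 0 0 0 0 0 0; 0 0 0 0 0 0; 0 0 0 0 0 0; 0 0 0 0 0 0; 0 0 0 0 0 0",
  "fingers": 200
}}

```text
time_s: 19.5
eef_pos: [0.5778, -0.1084, 0.0676]
tcp_rot: [[-0.852, 0.524, 0.0], [0.524, 0.852, 0.0], [-0.0, 0.0, -1.0]]
wrist_force: [0.5, 0.3, -0.3]
opening: 0.214
```

```bash
python3 - <<'E'
from h import *
s=manip.get_state();print(s['opening'],s['wrist_force'],s['eef_pos'])
c=shot('side','sideF.png'); tool(c,250,170,80,80,7,'m6.png')
E
```

```text
0.2136294995569162 [ 0.46141954  0.30841404 -0.28065587] [ 0.57783246 -0.1083984   0.06764719]
19.55 [ 0.57781555 -0.10837322  0.06764944]
```

View pics/m6.png

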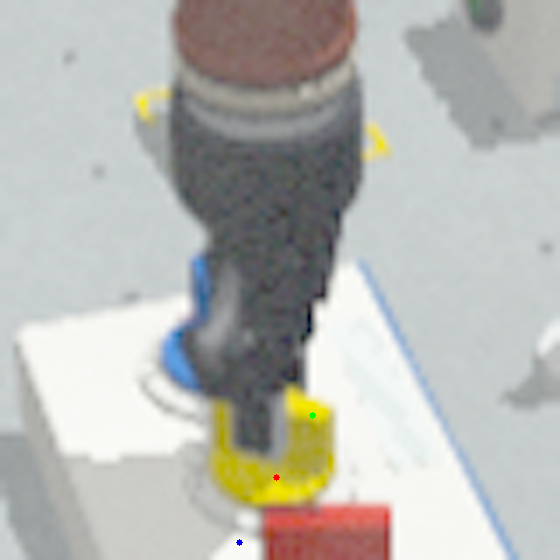

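Request:
{"op": "step_arm", "data": {
  "increments": "0 0 0 0 0 0; 0 0 0 0 0 0; 0 0 0 0 0 0; 0 0 0 0 0 0; 0 0 0 0 0 0; 0 0 0 0 0 0; 0 0 0 0 0 0; 0 0 0 0 0 0",
  "fingers": 230
}}

```text
time_s: 20.35
eef_pos: [0.5786, -0.1068, 0.068]
tcp_rot: [[-0.852, 0.523, 0.002], [0.523, 0.852, 0.002], [-0.001, 0.003, -1.0]]
wrist_force: [2.4, 4.4, 0.7]
opening: 0.148
```

Request:
{"op": "step_arm", "data": {
  "increments": "1 1.5 0 0 0 0; 0 0 0 0 0 -0.05; 0 0 0 0 0 -0.06; 0 0 0 0 0 -0.06; 0 0 0 0 0 -0.06; 0 0 0 0 0 -0.06; 0 0 0 0 0 -0.06; 0 0 0 0 0 -0.05"
}}

```text
time_s: 21.15
eef_pos: [0.5787, -0.1066, 0.068]
tcp_rot: [[-0.579, 0.815, -0.0], [0.815, 0.579, 0.0], [0.0, -0.0, -1.0]]
wrist_force: [1.2, 3.1, 2.2]
opening: 0.147
```

```bash
python3 - <<'E'
from h import *
s=manip.get_state();print(s['opening'],s['wrist_force'],s['eef_pos'],s['qpos'],s['moment'])
E
```

```text
0.14712901168718712 [1.23876203 3.09897002 2.15681423] [ 0.57869762 -0.1066428   0.06799587] [ 0.45354884  0.74093979 -0.50812642  1.74756477  0.48525036  0.78105587
  0.32263676] [ 0.80172428 -0.09602259  0.02814601]
```

Request:
{"op": "step_arm", "data": {
  "increments": "0 0 0 0 0 -0.06; 0 0 0 0 0 -0.06; 0 0 0 0 0 -0.06; 0 0 0 0 0 -0.06; 0 0 0 0 0 -0.06; 0 0 0 0 0 -0.05; 0 0 0 0 0 0; 0 0 0 0 0 0"
}}

```text
time_s: 21.95
eef_pos: [0.5788, -0.1066, 0.068]
tcp_rot: [[-0.267, 0.964, 0.0], [0.964, 0.267, 0.0], [0.0, 0.0, -1.0]]
wrist_force: [0.2, 4.3, 4.1]
opening: 0.148
```

```bash
python3 - <<'E'
from h import *
s=manip.get_state();print(s['opening'],s['wrist_force'],np.arctan2(s['tcp_rot'][1][0],s['tcp_rot'][0][0]))
c=shot('side','sideG.png'); tool(c,250,170,80,80,7,'m7.png')
E
```

```text
0.14813341984981854 [0.19384163 4.30429842 4.09434143] 1.8409803870433754
22.0 [ 0.57885629 -0.10657813  0.06797697]
```

View pics/m7.png

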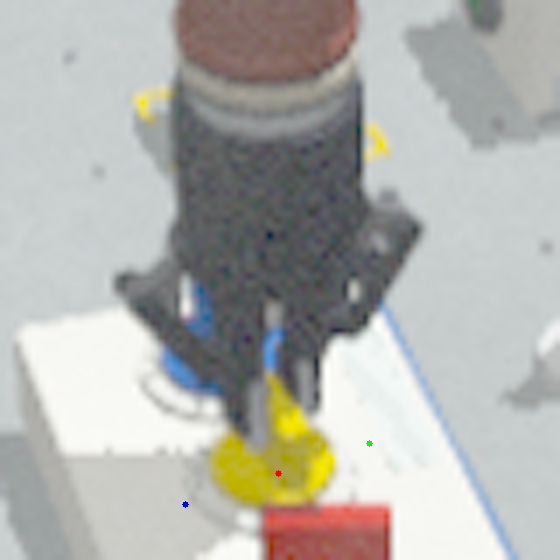

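Request:
{"op": "step_arm", "data": {
  "increments": "0 0 0 0 0 0; 0 0 0 0 0 0; 0 0 0 0 0 0; 0 0 0 0 0 0; 0 0 0 0 0 0; 0 0 0 0 0 0; 0 0 0 0 0 0; 0 0 0 0 0 0",
  "fingers": 135
}}

```text
time_s: 22.8
eef_pos: [0.5787, -0.107, 0.0676]
tcp_rot: [[-0.266, 0.964, -0.0], [0.964, 0.266, -0.0], [-0.0, -0.0, -1.0]]
wrist_force: [-0.1, 1.0, 0.6]
opening: 0.465
```

Request:
{"op": "step_arm", "data": {
  "increments": "0 0 4 0 0 0; 0 0 8 0 0 0; 0 0 15 0 0 0; 0 0 25 0 0 0; 0 0 35 0 0 0; 0 0 40 0 0 0; 0 0 40 0 0 0; 0 0 20 0 0 0"
}}

```text
time_s: 23.6
eef_pos: [0.5805, -0.1066, 0.2596]
tcp_rot: [[-0.266, 0.964, 0.007], [0.964, 0.266, -0.001], [-0.003, 0.007, -1.0]]
wrist_force: [-0.1, 0.1, 0.1]
opening: 0.47
```

Request:
{"op": "step_arm", "data": {
  "increments": "-10 25 0 0 0 0; -10 45 0 0 0 0; -10 48 0 0 0 0; -10 48 0 0 0 0; -10 48 0 0 0 0; -10 48 0 0 0 0; -10 48 0 0 0 0; -10 48 0 0 0 0"
}}

```text
time_s: 24.4
eef_pos: [0.4981, 0.2529, 0.2556]
tcp_rot: [[-0.266, 0.964, 0.001], [0.964, 0.266, 0.0], [-0.0, 0.001, -1.0]]
wrist_force: [1.3, -0.9, -0.9]
opening: 0.471
```

Request:
{"op": "step_arm", "data": {
  "increments": "-10 20 0 0 0 0; -5 10 0 0 0 0; 0 0 0 0 0 0; 0 0 0 0 0 0; 0 0 0 0 0 0; 0 0 0 0 0 0; 0 0 0 0 0 0; 0 0 0 0 0 0"
}}

```text
time_s: 25.2
eef_pos: [0.484, 0.2804, 0.2546]
tcp_rot: [[-0.265, 0.964, -0.0], [0.964, 0.265, -0.0], [-0.0, -0.0, -1.0]]
wrist_force: [-0.3, -0.2, -0.0]
opening: 0.47
```

```bash
python3 - <<'E'
from h import *
t=shot('top','topH.png');s=shot('side','sideH.png')
cv2.imwrite('pics/n1.png',cv2.resize(t['img'][182:230,312:358],None,fx=12,fy=12,interpolation=cv2.INTER_CUBIC))
cv2.imwrite('pics/n2.png',cv2.resize(s['img'][140:285,235:335],None,fx=4,fy=4,interpolation=cv2.INTER_CUBIC))
E
```

```text
(no output)
```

View pics/n1.png

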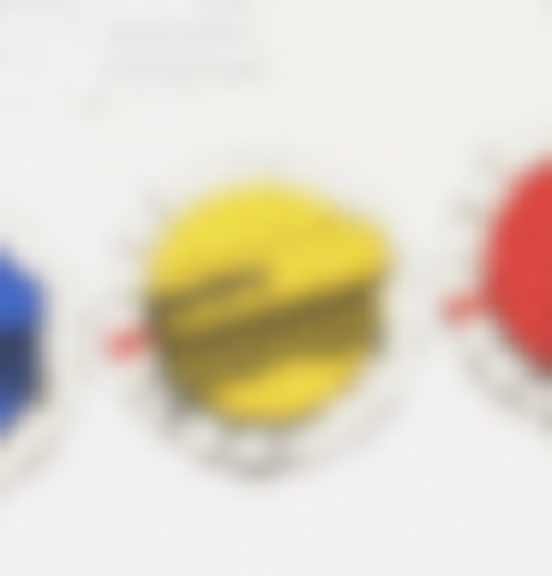

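View pics/n2.png

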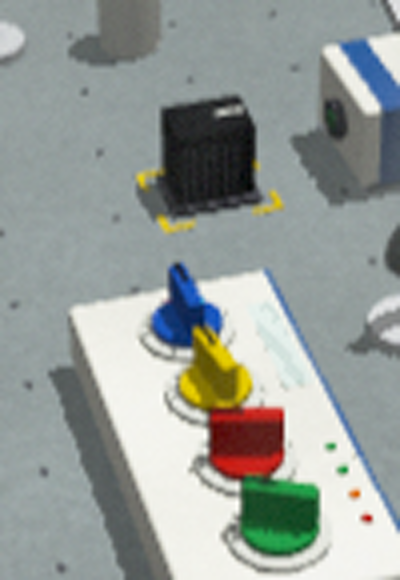

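View pics/topH.png

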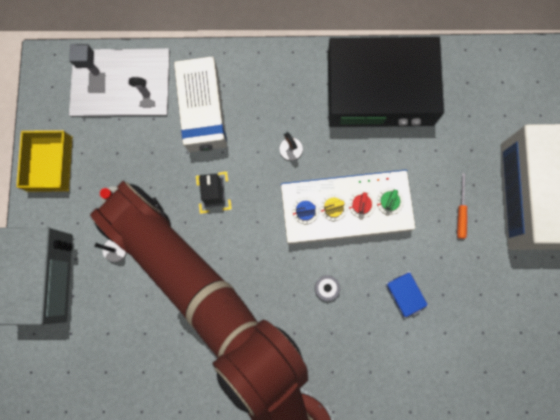

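```bash
python3 - <<'E'
from h import *
t=dict(np.load('pics/topH.npz'));s=dict(np.load('pics/sideH.npz'))
for c,z0,(y0,y1,x0,x1) in((t,.08,(174,190,202,217)),(s,.08,(163,173,286,298))):
    k=8;g=cv2.resize(cv2.cvtColor(c['img'],cv2.COLOR_BGR2GRAY)[y0:y1,x0:x1],None,fx=k,fy=k,interpolation=cv2.INTER_CUBIC)
    _,b=cv2.threshold(g,130,255,0);n,l,st,ce=cv2.connectedComponentsWithStats(b)
    for i in range(1,n):
        if st[i,4]<300: continue
        ys,xs=np.where(l==i);P=np.array([ray(c,(x+.5)/k-.5+x0,(y+.5)/k-.5+y0,z0)[:2] for x,y in zip(xs,ys)],np.float32)
        r=cv2.minAreaRect(P);vx,vy,_,_=cv2.fitLine(P,2,0,.01,.01).ravel();print(st[i],P.mean(0),r,'yaw',np.arctan(vy/vx))
box(t,np.array([.6347,.2222,0]),.07,180,155,65,70,10,'p1.png',np.array([.6347,.2222,0]))
E
```

```text
[  37    6   31   80 2064] [0.6527793  0.22389911] ((0.6531716585159302, 0.2238943874835968), (0.0269851703196764, 0.009709841571748257), 3.3315200805664062) yaw 0.08198901
[   0    0   96   44 1164] [0.6594355  0.25187188] ((0.6529924869537354, 0.24432890117168427), (0.033024489879608154, 0.04107300937175751), 78.25210571289062) yaw -0.5494203
[ 26  28  50  20 537] [0.6514946  0.23159571] ((0.6519843339920044, 0.23171596229076385), (0.02246192656457424, 0.009874789975583553), 5.438291549682617) yaw 0.1380933
```

View pics/p1.png

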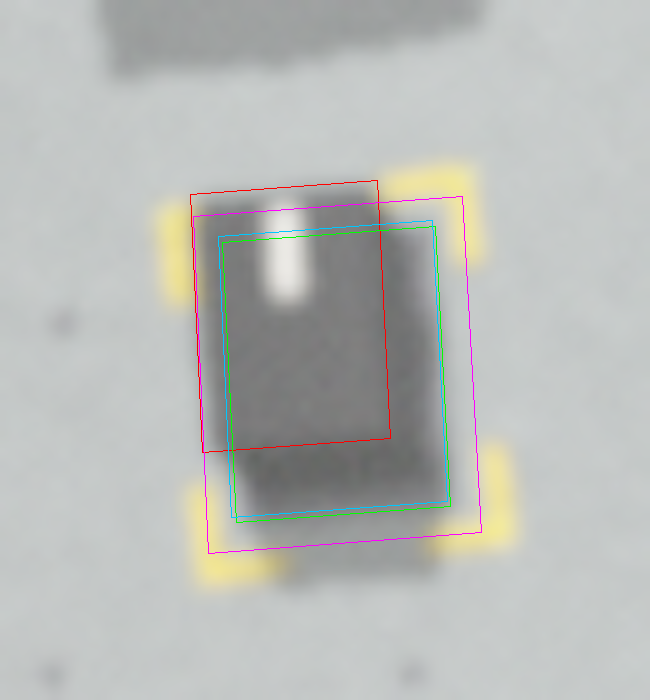

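```bash
python3 - <<'E'
from h import *
s=manip.get_state();print(s['time_s'],s['wrist_force']);print(manip.hand_in())
E
```

```text
25.3 [ 1.04359654  0.48347364 -0.38449196]
the job is handed in; nothing more can be done
None
```

The beam trap is inside the corner marks with its mouth to the laser. After that I turned the yellow knob to the red mark and let go. I handed the job in at about 25.3 s, and no verdict was reported.

**Last checks**
- **Trap position:** its white stripe in the top view puts the centre about 1 mm from the centre of the marks. It looks upright.
- **Trap angle:** it is about 0.06 rad off square in the top view and about 0 in the side view. The limit is 0.2 rad.
- **Knob:** the bar reads about 1.38 to 1.43 in the top view, and the gripper's turn implies about 1.39. The target is 1.40, and the pointer lines up with the red mark in the picture.
- **Everything else:** I saw no sign of contact with the red, green or blue knobs, and the bystanders look where they were. The wrist force was near zero after I backed off.

**Disagreements**
- **Side camera:** it placed points on the table about 8 mm further in y than the top camera. I used the top camera for positions.
- **Fingertips:** in the side images they appeared roughly 20 to 35 mm higher than the stated tool frame predicts. I set both grip heights by eye in small steps, going below the nominal heights.

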